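# Load a battery pack into the test bay and latch its guard

## Task

Load the battery pack into the test bay: set it down in the channel, contacts towards the contact head, and slide it in under the hood past the spring clips until it snaps fully home. Then take the drop latch's blue thumb rod, lift the latch bar, slide the clear guard fully shut over the pack with the bar raised over the red striker, and let the bar drop fully into the catch behind it. Leave the loose tools on the bench where they are, and let go of everything at the end.

Things in the scene. Friction and masses are not known exactly. Their poses are not given: they have to be found in the camera images.
- test_bay: Battery test bay, fixed: grey base 135 x 320 mm, 10 mm thick, spanning x -75 to +60, y -145 to +175 mm from its origin (bench level). Its +y is the way the pack slides in and the guard shuts; -x is the latch side, facing the robot. Loading channel along y at x = 0: floor at z = 10 mm, between two rails 12 mm high and 60 mm apart (2 mm clear each side), from y +10 to +147 mm
- head_top (a point): top of the black contact head at the channel's +y end, 50 mm above the bench (y = +158 mm). The head's face is at y = +145 mm; a hood juts 8 mm from it, its underside at z = 42 mm, 6 mm above the pack's body, so the pack must slide in level, not drop in
- clip_mid (a point): mid-channel point between two sprung steel clip rollers (y = +120 mm). They reach 3.5 mm into each side of the pack's path and snap into its side notches over the last few mm; pushing the pack past them takes about 8 to 15 N, plus friction if it is pressed down. Axes as test_bay
- bay_load (a point): point on the channel floor (y = +100 mm) where the pack's nose may be set down, short of the rollers; from there it slides 45 mm straight to the head. Axes as test_bay
- catch (a point): the catch: gap at x = -66 mm between the red striker (y +119 to +127 mm) and a steel block (y +148 to +158 mm), point at its middle on the base plate; the latch tooth drops in here
- bay_stop (a point): point on the channel floor at the contact head's face, in the channel's middle: where the pack's nose stands when fully home. Axes as test_bay
- battery_pack: Loose grey battery pack, 56 mm (x) by 90 mm (y), body 26 mm high, 0.22 kg, with a blue grip ridge on top 18 mm wide in x, 50 mm long in y (y -30 to +20 mm), reaching from 26 to 50 mm height: grasp the ridge across its 18 mm. Origin: centre of its underside. The two brass contacts are on its +y end (nose), which must go to the contact head; side notches at y = +20 mm
- pack_nose (a point): foot of the pack's nose (+y end), 45 mm from the pack's origin at underside height
- pack_grip (a point): middle of the blue grip ridge, 40 mm above the pack's underside
- guard (a joint): travel (m) of the clear sliding guard (112 mm wide, 115 mm long, top at z = 70 mm, closed at its -y end), along the bay's +y: 0 = fully open, 0.170 = fully shut (a stop). It stays where left; about 1.5 N of friction. It starts at 0 to 0.02. With the latch bar down its tooth runs square into the striker at about 0.146 and stops; the tooth can drop into the catch only above 0.165
- guard_front (a point): middle of the guard's leading (+y) edge at its top, 68 mm high. Axes as test_bay
- latch (a joint): angle (rad) of the steel latch bar on the guard's near wall: 0 = level (down, resting), grows to 0.8 as the +y end is lifted; it falls freely by its own weight. Pivot axis: the bay's x, 75 mm towards -y of the thumb rod and at the same height when level (z = 45 mm). Above 0.25 the tooth passes over the striker
- thumb_rod (a point): grip point on the latch's blue thumb rod, a round rod 14 mm in diameter that sticks out level from the bar 40 mm towards the bay's -x; this point lies on its axis, 15 mm from its free end, 45 mm above the bench when down. Pinch it from above with the fingers closing along the bay's y; it carries both bar and guard along. Bench below it is clear
- latch_tooth (a point): lower tip of the latch bar's down-turned tooth (10 mm long in y, reaching 20 mm below the bar), 95 mm from the pivot and 20 mm further along +y than the thumb rod; when down its tip is 19 mm above the bench
- striker_top (a point): middle of the top of the red striker (16 x 8 mm, top 38 mm above the bench), fixed to the test bay
- pliers: side cutters with yellow grips, 118 x 90 x 13 mm, bystander, origin at its underside
- blue_driver: blue screwdriver 139 mm long, bystander, origin at its underside
- felt_marker: black and red felt marker 131 mm long, bystander, origin at its underside
Things that resemble listed ones, but are neither listed nor needed, are in the scene too. What is meant by the battery_pack is not pink, and is the larger of those in its own colour.

How it is judged:
By the outcome, as a careful person would: the job done as asked, in the order asked, and still so for the second after the job is handed in, with the robot touching nothing.
It also fails if it takes over 51 s, if anything falls off the work surface, if the arm or the gripper's body presses on something with over 40 N, if the wrist force passes 120 N, or if a joint passes its speed limit or range.

## Robot

A 6-joint arm with a two-finger parallel gripper is mounted at the origin on a cart in front of the work surface, level with it; the furniture and walls round the work are solid. World frame = base frame: x ahead of the robot, y to its left, z up, the work surface at z = 0. Lengths are in mm, angles in rad, forces in N, time in s.
With the tool pointing down it reaches from about 375 to 925 mm from the base axis. Payload 5.7 kg.
Tool frame: the origin (TCP) lies midway between the tips of the shut fingers; the grasp point (between the pads) lies 19 mm behind it; z points along the fingers, y is the direction in which the jaws open and shut (so a half turn about z gives the same grasp; the last joint's range is limited). The gripper opens to 88 mm and grips with 3 to 60 N. Pads are 20 mm wide; open, the fingers measure 115 mm over their backs; the gripper's body (75 mm by 178 mm) begins 61 mm behind the grasp point.
Start: joints at [-1.31, 0.359, 1.51, -0, 1.272, -0.115], TCP at [220.193, -558.102, 222.623] pointing down, gripper open.
Joint ranges: [-2.97, 2.97], [-1.01, 2.36], [0.21, 2.38], [-0.96, 4.11], [0.2, 2.71], [-2.98, 2.98]. Speed limits (rad/s): [2.39, 2.39, 3.14, 3.14, 3.14, 3.14].

## Interface

Orientations are given as a rotation vector (axis times angle).
In Python, from bench import observe, snapshot, camera_params, ticket gives the robot as it stands. The module is installed in compiled form; this text tells all that it offers.
- The arm moves only by the shell command python3 -m pendant 'ROWS' [FORCE]. ROWS is JSON, a list of rows, each an object of numbers: "jaw": the opening, from -1 (shut) to 1 (fully open); "dx", "dy", "dz": the shift along the tool's x, y, z in m; "rx", "ry", "rz": the turn, a rotation vector about the tool's x, y, z in rad. In form: [{"jaw": .., "dx": .., "dy": .., "dz": .., "rx": .., "ry": .., "rz": ..}, ...]. A call has 1 to 5 rows; each row is the pose to reach, as a shift and turn from the pose commanded when the call began, along the tool's axes at that moment; what a row does not reach only later rows make up. A row lasts 1/10 s, in which the tool goes at most 50 mm and 8.59 degrees, less where a joint would pass 70% of its speed; a pose out of reach is approached as far as the arm can. A call with a gripper value outside its range is refused whole. The fingers move at their own pace and stop on an object; FORCE is the grip in N (left out, the last holds). Time passes only in rows, so rows that repeat a pose let the fingers close. It gives the time, the measured TCP pose, the force and the opening at its end, in the units of the state.
- observe(): the state, without advancing time (a new reading comes with each control period).
- snapshot(name): name is "scene" or "side" or "wrist"; returns the picture (384x512x3 uint8, red, green, blue); there is no depth.
- camera_params(name): a dict with "camera_matrix" (3x3 intrinsics, pixels), "R" (3x3) and "t" (3): a world point X has camera coordinates R X + t; the wrist camera has in their place "T_tool_cam" (4x4, takes a point from camera to tool coordinates, whose origin is the TCP and whose axes are the flange's). Camera axes: x right, y down, z forward; pixel columns grow to the right and rows downward; lengths in mm; the calibration is good to about 2 mm. A picture is of the moment at which its call begins: read the wrist's pose just before it. camera_params takes no time and is no camera call.
- ticket.sign_off(): hands the job in, once; it reports no verdict.
The state is a dict: "time": time; "qpos": joint angles; "qd": joint speeds; "tau": joint torques, N m; "eef_pos": TCP position; "tcp_rot": TCP orientation; "force": force on the tool from outside, world axes, zero at the start; "wrist_torque": the same for the moment, N m; "gripper_width": finger opening in mm.
Only numpy, scipy, OpenCV 4.12 (cv2) and the standard library are available. Lean on these libraries where they do the work, as an engineer would, in place of code of your own. Each camera call takes 0.05 s, during which the arm holds its last target.

## Working session

There is one attempt and no reset: what is moved stays moved. The work goes in short steps, Python scripts to look and compute and a shell command to move; the robot and the scene stay as the last step left them, time stands still between calls to the robot, and variables do not carry over. Pictures are saved under pics/ and viewed, and the job is handed in when it is done.

```bash
mkdir -p pics; ls
cat > h.py <<'E'
import numpy as np,cv2
from bench import observe,snapshot,camera_params,ticket
def save(n,im): cv2.imwrite('pics/'+n+'.png',im[:,:,::-1])
def st():
    s=observe(); print({k:np.round(s[k],3).tolist() for k in ('time','qpos','eef_pos','tcp_rot','force','gripper_width')}); return s
def cam(name,s=None):
    p=camera_params(name);K=np.array(p['camera_matrix'])
    if name=='wrist':
        T=np.array(p['T_tool_cam']);Rt=cv2.Rodrigues(np.array(s['tcp_rot'],float))[0]
        Rwc=Rt@T[:3,:3];c=Rt@T[:3,3]+np.array(s['eef_pos']);R=Rwc.T;t=-R@c
    else: R=np.array(p['R']);t=np.array(p['t'])
    return K,R,t
def ray(C,uv):
    K,R,t=C;d=R.T@np.linalg.inv(K)@np.array([uv[0],uv[1],1.]);return -R.T@t,d
def onz(C,uv,z):
    c,d=ray(C,uv);return c+d*(z-c[2])/d[2]
def proj(C,X):
    K,R,t=C;x=K@(R@np.array(X,float)+t);return x[:2]/x[2]
def tri(C1,u1,C2,u2):
    A=[];b=[]
    M=np.zeros((3,3));v=np.zeros(3)
    for C,u in((C1,u1),(C2,u2)):
        c,d=ray(C,u);d=d/np.linalg.norm(d);P=np.eye(3)-np.outer(d,d);M+=P;v+=P@c
    return np.linalg.solve(M,v)
E
python3 - <<'E'
from h import *
s=st()
for n in('scene','side','wrist'):
    im=snapshot(n);save(n+'0',im)
    if n!='wrist':
        K,R,t=cam(n);print(n,K.round(1).tolist(),(-R.T@t).round(0),R.round(2).tolist())
print(camera_params('wrist'))
E
```

```text
pics
{'time': 0.0, 'qpos': [-1.31, 0.36, 1.511, -0.0, 1.273, -0.115], 'eef_pos': [220.029, -557.411, 221.801], 'tcp_rot': [-3.084, -0.587, 0.0], 'force': [-0.769, -0.611, -0.248], 'gripper_width': 88.157}
scene [[474.5, 0.0, 259.7], [0.0, 474.5, 184.7], [0.0, 0.0, 1.0]] [ -59.  895. 1033.] [[-0.78, -0.62, 0.02], [-0.45, 0.54, -0.71], [0.43, -0.56, -0.7]]
side [[499.7, 0.0, 254.1], [0.0, 499.7, 181.0], [0.0, 0.0, 1.0]] [ -43. 1198.  872.] [[-0.89, -0.45, -0.02], [-0.23, 0.5, -0.84], [0.39, -0.74, -0.55]]
{'camera_matrix': array([[314.30717476,   0.        , 256.41132768],
       [  0.        , 314.30717476, 187.30168374],
       [  0.        ,   0.        ,   1.        ]]), 'T_tool_cam': array([[-1.79789023e-04, -9.67869325e-01, -2.51453649e-01,
         6.87948713e+01],
       [ 9.99999483e-01,  7.77687845e-05, -1.01433784e-03,
         5.46264424e-01],
       [ 1.00130172e-03, -2.51453702e-01,  9.67868810e-01,
        -1.63313568e+02],
       [ 0.00000000e+00,  0.00000000e+00,  0.00000000e+00,
         1.00000000e+00]])}
```

View pics/scene0.png

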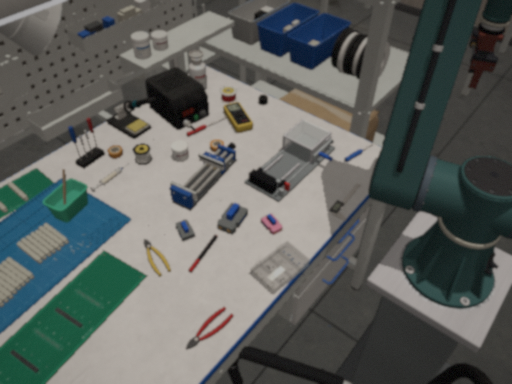

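View pics/side0.png

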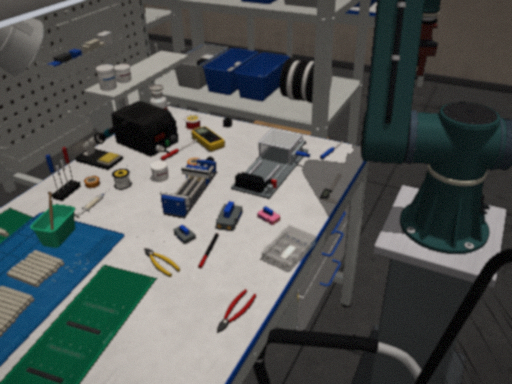

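View pics/wrist0.png

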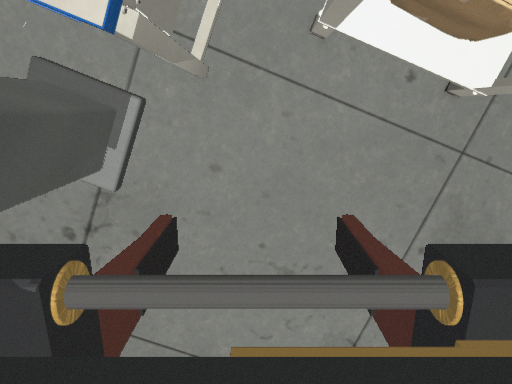

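The scene view shows the test bay at about (290,165): black head at its lower-left end, clear guard upper right, blue thumb rod near (325,157). Candidates for the pack are the large grey one at (232,217), a small grey one at (185,229) and a pink one at (271,223). The description (not pink, the larger of its colour) points to (232,217).

Run:
```python
from h import *
im=cv2.imread('pics/scene0.png');c=im[110:250,160:380];cv2.imwrite('pics/c1.png',cv2.resize(c,None,fx=3.6,fy=3.6,interpolation=cv2.INTER_CUBIC))
im=cv2.imread('pics/side0.png');c=im[110:250,150:370];cv2.imwrite('pics/c2.png',cv2.resize(c,None,fx=3.6,fy=3.6,interpolation=cv2.INTER_CUBIC))
C=cam('scene')
for n,p,z in(('pack',(232,217),20),('small',(185,229),10),('pink',(271,223),10),('head',(262,178),50),('guard',(305,140),70),('rod',(326,157),45),('decoy',(203,175),30)):print(n,onz(C,p,z).round(0))
```

```text
pack [543. 236.  20.]
small [621. 346.  10.]
pink [449. 176.  10.]
head [558.  81.  50.]
guard [ 548. -127.   70.]
rod [ 464. -126.   45.]
decoy [717. 169.  30.]
```

View pics/c1.png

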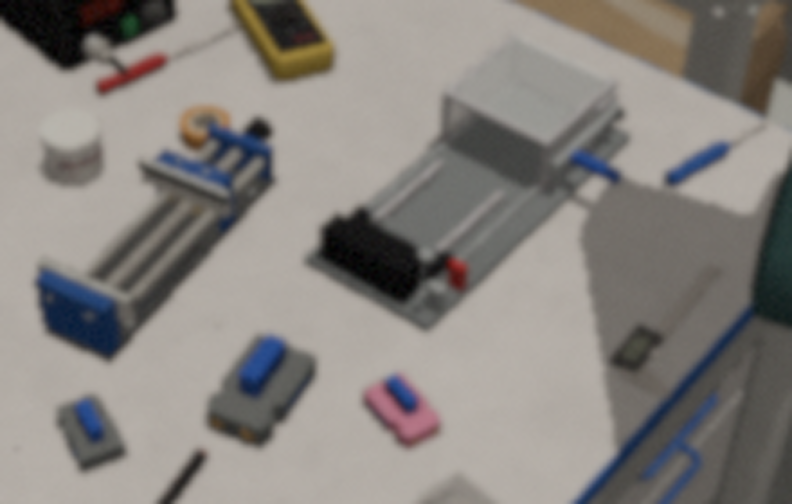

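View pics/c2.png

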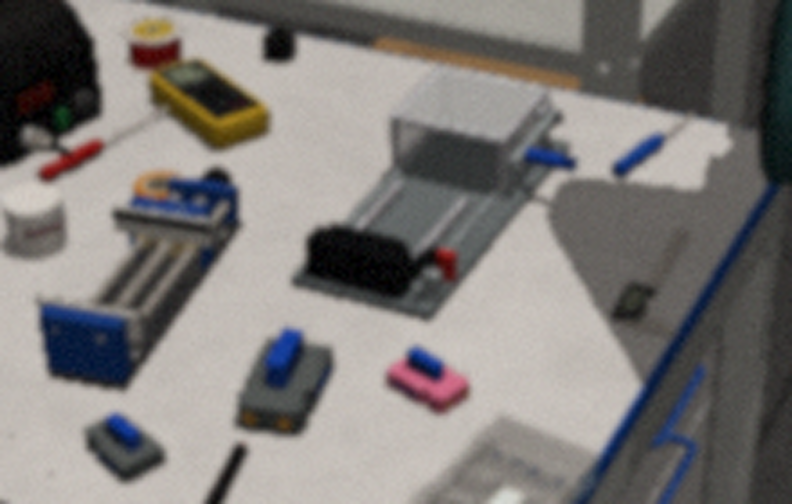

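```bash
python3 - <<'E'
from h import *
C=cam('scene');S=cam('side');s=observe();W=cam('wrist',s)
print('corner w',onz(W,(110,30),0),'table corner scene',onz(C,(385,152),0))
for p in((205,70),(320,25),(450,90),(510,60),(400,8)):print('w',p,onz(W,p,-700).round(0),onz(W,p,0).round(0))
# shelf front post, front corner of shelf: scene (370,115)? side (330,120)
print(tri(C,(408,75),S,(360,82)).round(0))
print('post', tri(C,(372,120),S,(330,128)).round(0), tri(C,(204,35),S,(160,75)).round(0))
E
python3 - <<'E'
import cv2
a=cv2.imread('pics/scene0.png')[0:170,240:512];b=cv2.imread('pics/side0.png')[0:170,200:472]
import numpy as np
cv2.imwrite('pics/c3.png',cv2.resize(np.vstack([a,b]),None,fx=1.7,fy=1.7))
E
```

```text
corner w [ 300.16890871 -349.26271493    0.        ] table corner scene [ 349.17666355 -320.72196212    0.        ]
w (205, 70) [ 327. -334. -700.] [ 299. -462.    0.]
w (320, 25) [ 585. -627. -700.] [ 391. -566.    0.]
w (450, 90) [  564. -1106.  -700.] [ 384. -737.    0.]
w (510, 60) [  716. -1239.  -700.] [ 437. -784.    0.]
w (400, 8) [ 720. -838. -700.] [ 439. -641.    0.]
[ 433. -605.  125.]
post [ 504. -520.  -53.] [1186. -345.  129.]
```

View pics/c3.png

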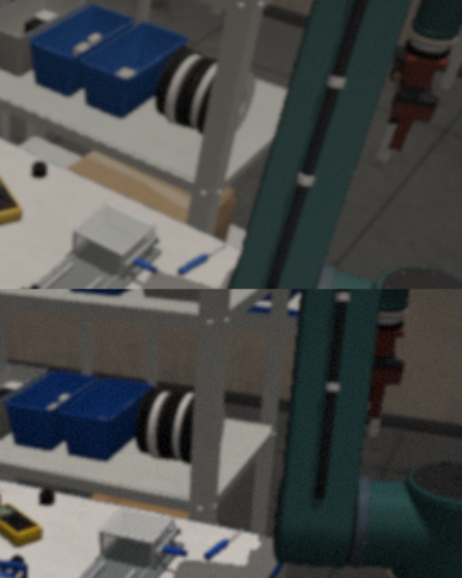

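```bash
python3 -m pendant '[{"jaw":1,"dx":0.543,"dy":-0.492,"dz":-0.08,"rz":-1.196},{"jaw":1,"dx":0.543,"dy":-0.492,"dz":-0.08,"rz":-1.196},{"jaw":1,"dx":0.543,"dy":-0.492,"dz":-0.08,"rz":-1.196},{"jaw":1,"dx":0.543,"dy":-0.492,"dz":-0.08,"rz":-1.196},{"jaw":1,"dx":0.543,"dy":-0.492,"dz":-0.08,"rz":-1.196}]'
cat >> h.py <<'E'
def to(x,y,z,yaw):
    # rows to reach world pose (tool down, tool x at yaw deg) from the measured pose
    s=st();R=cv2.Rodrigues(np.array(s['tcp_rot'],float))[0]
    d=R.T@(np.array([x,y,z])-s['eef_pos'])/1000
    a=np.deg2rad(yaw);G=np.array([[np.cos(a),np.sin(a),0],[np.sin(a),-np.cos(a),0],[0,0,-1]])
    r=cv2.Rodrigues(R.T@G)[0].ravel();print('d',d.round(4),'r',r.round(4))
E
python3 -c "
from h import *
to(545,100,300,90)"
```

```text
{'time': 0.15, 'qpos': [-1.31, 0.359, 1.511, -0.0, 1.272, -0.115], 'eef_pos': [220.055, -557.633, 221.99], 'tcp_rot': [-3.085, -0.587, 0.0], 'force': [0.763, 0.364, 0.007], 'gripper_width': 88.032}
d [ 0.5437 -0.4926 -0.0772] r [-1.200e-03 -1.000e-03 -1.195e+00]validation failed for argument at $[0]...
```

```bash
python3 -m pendant '[{"jaw":1,"dx":0.036,"dy":-0.033,"dz":-0.005,"rx":0,"ry":0,"rz":-0.08},{"jaw":1,"dx":0.072,"dy":-0.066,"dz":-0.01,"rx":0,"ry":0,"rz":-0.16},{"jaw":1,"dx":0.108,"dy":-0.099,"dz":-0.016,"rx":0,"ry":0,"rz":-0.24},{"jaw":1,"dx":0.144,"dy":-0.132,"dz":-0.021,"rx":0,"ry":0,"rz":-0.32},{"jaw":1,"dx":0.18,"dy":-0.165,"dz":-0.026,"rx":0,"ry":0,"rz":-0.4}]'
python3 -c "
from h import *
to(545,100,300,90)"
```

```text
time: 0.65
eef_pos: [327.4, -336.7, 248.7]
tcp_rot: [-2.906, -1.192, -0.0]
force: [1.4, 0.9, 0.7]
gripper_width: 87.9
{'time': 0.65, 'qpos': [-0.947, 0.143, 1.743, 0.0, 1.255, -0.154], 'eef_pos': [327.402, -336.652, 248.654], 'tcp_rot': [-2.906, -1.192, -0.0], 'force': [1.449, 0.88, 0.72], 'gripper_width': 87.883}
d [ 0.4615 -0.1581 -0.0512] r [-2.000e-04 -4.000e-04 -7.924e-01]
```

```bash
python3 -m pendant '[{"jaw":1,"dx":0.462,"dy":-0.158,"dz":-0.051,"rx":0,"ry":0,"rz":-0.79},{"jaw":1,"dx":0.462,"dy":-0.158,"dz":-0.051,"rx":0,"ry":0,"rz":-0.79},{"jaw":1,"dx":0.462,"dy":-0.158,"dz":-0.051,"rx":0,"ry":0,"rz":-0.79},{"jaw":1,"dx":0.462,"dy":-0.158,"dz":-0.051,"rx":0,"ry":0,"rz":-0.79},{"jaw":1,"dx":0.462,"dy":-0.158,"dz":-0.051,"rx":0,"ry":0,"rz":-0.79}]'
python3 -c "
from h import *
to(545,100,300,90)"
```

```text
time: 1.15
eef_pos: [439.0, -114.4, 274.9]
tcp_rot: [2.264, 2.178, 0.0]
force: [0.1, -0.8, 0.0]
gripper_width: 87.6
{'time': 1.15, 'qpos': [-0.407, 0.094, 1.733, 0.0, 1.314, -0.368], 'eef_pos': [439.041, -114.388, 274.905], 'tcp_rot': [2.264, 2.178, 0.0], 'force': [0.139, -0.823, 0.009], 'gripper_width': 87.631}
d [ 0.2184  0.0975 -0.0251] r [ 0.0002  0.0001 -0.039 ]
```

Clamping works with large targets.

```bash
python3 -m pendant '[{"jaw":1,"dx":0.218,"dy":0.098,"dz":-0.025,"rx":0,"ry":0,"rz":-0.039},{"jaw":1,"dx":0.218,"dy":0.098,"dz":-0.025,"rx":0,"ry":0,"rz":-0.039},{"jaw":1,"dx":0.218,"dy":0.098,"dz":-0.025,"rx":0,"ry":0,"rz":-0.039},{"jaw":1,"dx":0.218,"dy":0.098,"dz":-0.025,"rx":0,"ry":0,"rz":-0.039},{"jaw":1,"dx":0.218,"dy":0.098,"dz":-0.025,"rx":0,"ry":0,"rz":-0.039}]'
python3 - <<'E'
from h import *
s=st();im=snapshot('wrist');save('w1',im);np.save('w1.npy',np.concatenate([s['eef_pos'],s['tcp_rot']]))
cv2.imwrite('pics/w1b.png',cv2.resize(im[:,:,::-1],None,fx=1.56,fy=1.56,interpolation=cv2.INTER_CUBIC))
E
```

```text
time: 1.65
eef_pos: [547.1, 99.7, 299.8]
tcp_rot: [-2.227, -2.216, -0.001]
force: [0.5, -1.4, 1.1]
gripper_width: 88.0
{'time': 1.65, 'qpos': [0.056, 0.234, 1.497, 0.0, 1.41, 0.06], 'eef_pos': [547.072, 99.726, 299.752], 'tcp_rot': [-2.227, -2.216, -0.001], 'force': [0.49, -1.385, 1.115], 'gripper_width': 88.03}
```

View pics/w1b.png

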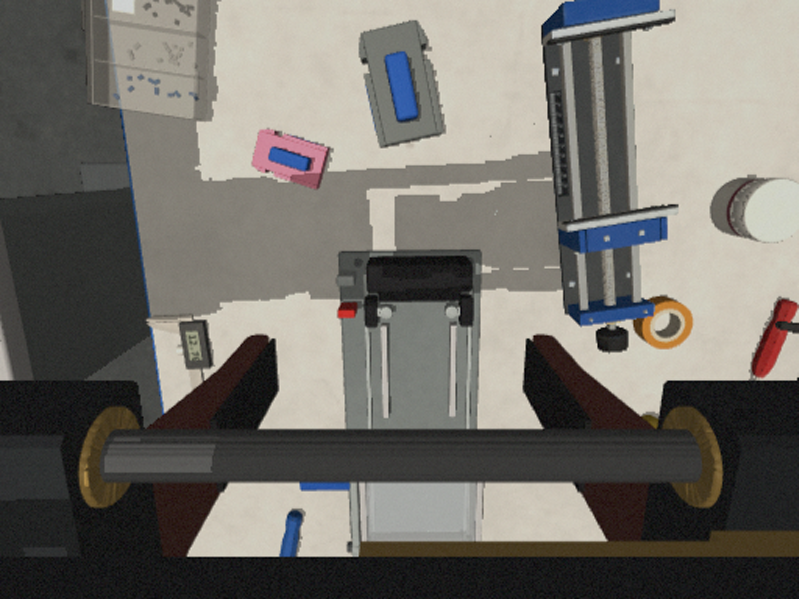

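The wrist view shows the big grey pack with its blue ridge at (400,85), the pink one at (290,158) and the bay with its black head at (420,280) and red striker at (347,311). Guard and rod are below, partly hidden. The pack's notches and nose point up (+y).

Run:
```python
from h import *
v=np.load('w1.npy');W=cam('wrist',{'eef_pos':v[:3],'tcp_rot':v[3:]})
im=cv2.imread('pics/w1.png')
hsv=cv2.cvtColor(im,cv2.COLOR_BGR2HSV)
b=cv2.inRange(hsv,(100,120,60),(130,255,255))
m=np.zeros_like(b);m[20:90,235:285]=b[20:90,235:285]
c=max(cv2.findContours(m,0,2)[0],key=cv2.contourArea)
r=cv2.minAreaRect(c);print('ridge',r)
for p in cv2.boxPoints(r):print(p,onz(W,p,50).round(1))
print('ctr',onz(W,r[0],50))
c1=cv2.resize(im[10:100,220:295],None,fx=6,fy=6,interpolation=cv2.INTER_CUBIC)
c2=cv2.resize(im[155:275,205:320],None,fx=5,fy=5,interpolation=cv2.INTER_CUBIC)
cv2.imwrite('pics/w1p.png',c1);cv2.imwrite('pics/w1h.png',c2)
```

```text
ridge ((256.9230651855469, 55.115386962890625), (43.733890533447266, 14.316476821899414), 78.69007110595703)
[245.61539   35.076927] [535.3 250.7  50. ]
[259.65384   32.269234] [552.2 253.7  50. ]
[268.23074  75.15385] [562.8 204.8  50. ]
[254.19229  77.96154] [545.3 201.6  50. ]
ctr [548.8138556  228.11112428  50.        ]
```

View pics/w1p.png

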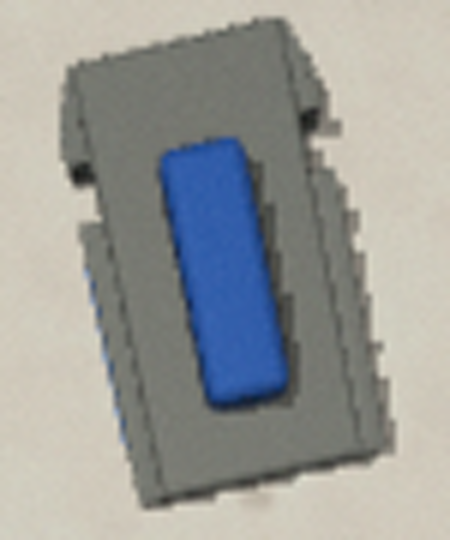

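View pics/w1h.png

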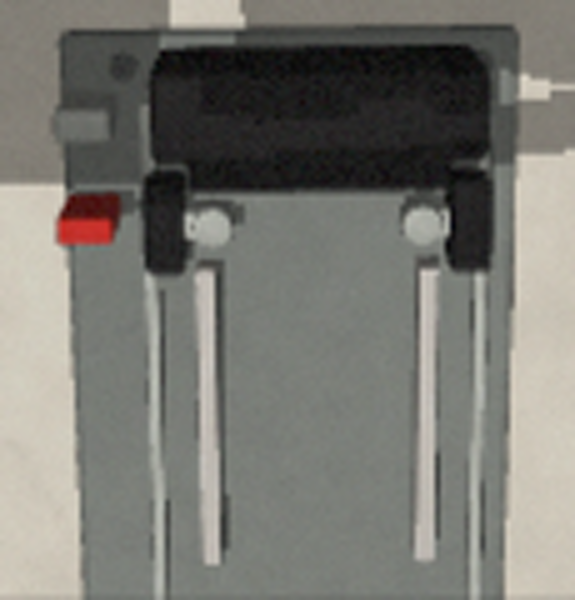

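Run:
```python
from h import *
v=np.load('w1.npy');W=cam('wrist',{'eef_pos':v[:3],'tcp_rot':v[3:]})
f=lambda u,vv:(205+(u+.5)/5-.5,155+(vv+.5)/5-.5)
for n,p,z in(('base TL',(60,32),10),('base TR',(518,27),10),('head TL',(152,52),50),('head TR',(490,52),50),('railL in top',(216,270),22),('railL in bot',(221,563),22),('railR in top',(419,270),22),('railR in bot',(414,558),22),
 ('railL out top',(196,270),22),('railL out bot',(204,563),22),('railR out top',(438,270),22),('railR out bot',(434,558),22),
 ('rollL',(210,226),36),('rollR',(424,224),36),('striker TL',(66,195),38),('striker TR',(120,195),38),('striker BL',(58,221),38),('striker BR',(112,221),38),('hood L',(152,160),50),('hoodR',(488,160),50)):
    print(n,onz(W,f(*p),z).round(1))
```

```text
base TL [489.5  90.5  10. ]
base TR [622.9  91.3  10. ]
head TL [519.   91.8  50. ]
head TR [609.1  91.3  50. ]
railL in top [534.5  21.3  22. ]
railL in bot [534.9 -74.3  22. ]
railR in top [594.4  21.   22. ]
railR in bot [594.7 -72.9  22. ]
railL out top [528.6  21.3  22. ]
railL out bot [529.6 -74.3  22. ]
railR out top [600.  21.  22.]
railR out bot [600.9 -72.9  22. ]
rollL [533.3  39.1  36. ]
rollR [594.   39.4  36. ]
striker TL [493.1  49.   38. ]
striker TR [508.3  48.9  38. ]
striker BL [490.6  41.4  38. ]
striker BR [505.8  41.3  38. ]
hood L [518.3  62.1  50. ]
hoodR [609.5  61.6  50. ]
```

```bash
python3 -c "
from h import *
to(549,228,120,101.9)"
```

```text
{'time': 1.7, 'qpos': [0.061, 0.237, 1.492, 0.005, 1.409, 0.063], 'eef_pos': [549.929, 104.251, 300.323], 'tcp_rot': [-2.224, -2.217, -0.009], 'force': [3.7, 2.934, 1.759], 'gripper_width': 87.652}
d [ 0.1229 -0.0019  0.1809] r [ 0.0039 -0.0043 -0.2109]
```

```bash
python3 -m pendant '[{"jaw":1,"dx":0.124,"dy":0,"dz":0.18,"rx":0,"ry":0,"rz":-0.208},{"jaw":1,"dx":0.124,"dy":0,"dz":0.18,"rx":0,"ry":0,"rz":-0.208},{"jaw":1,"dx":0.124,"dy":0,"dz":0.18,"rx":0,"ry":0,"rz":-0.208},{"jaw":1,"dx":0.124,"dy":0,"dz":0.18,"rx":0,"ry":0,"rz":-0.208},{"jaw":1,"dx":0.124,"dy":0,"dz":0.18,"rx":0,"ry":0,"rz":-0.208}]'
python3 -m pendant '[{"jaw":1,"dx":0,"dy":0,"dz":0,"rx":0,"ry":0,"rz":0}]'
python3 - <<'E'
from h import *
s=st();im=snapshot('wrist');save('w2',im);np.save('w2.npy',np.concatenate([s['eef_pos'],s['tcp_rot']]))
W=cam('wrist',s)
im=im[:,:,::-1].copy();hsv=cv2.cvtColor(im,cv2.COLOR_BGR2HSV)
b=cv2.inRange(hsv,(100,120,60),(130,255,255));b[:,:150]=0;b[:,380:]=0
c=max(cv2.findContours(b,0,2)[0],key=cv2.contourArea);r=cv2.minAreaRect(c);print(r,onz(W,r[0],50))
P=[onz(W,p,50) for p in cv2.boxPoints(r)];print(np.round(P,1))
E
```

```text
time: 2.2
eef_pos: [543.9, 222.1, 115.5]
tcp_rot: [-1.981, -2.432, 0.008]
force: [-0.6, -0.2, 0.4]
gripper_width: 87.7
time: 2.3
eef_pos: [545.0, 221.3, 117.2]
tcp_rot: [-1.982, -2.434, 0.007]
force: [-0.2, -0.2, 0.4]
gripper_width: 88.0
{'time': 2.3, 'qpos': [0.268, 0.456, 1.646, 0.0, 1.045, 0.064], 'eef_pos': [545.037, 221.323, 117.232], 'tcp_rot': [-1.982, -2.434, 0.007], 'force': [-0.192, -0.153, 0.358], 'gripper_width': 87.967}
((263.0, 187.0), (66.0, 22.0), 90.0) [548.23450435 230.68568882  50.        ]
[[535.1 253.6  50. ]
 [551.  256.9  50. ]
 [562.1 206.5  50. ]
 [545.4 203.   50. ]]
```

View pics/w2.png

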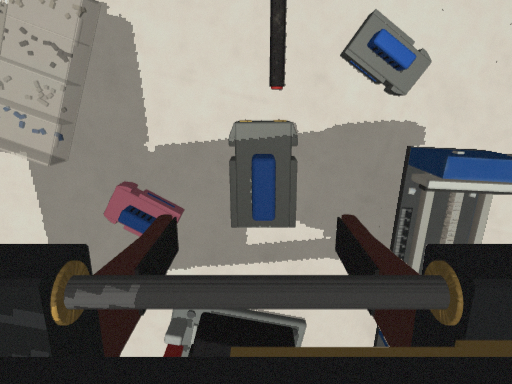

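The view shows the large grey pack at (263,187), ridge aligned with the tool, and brass contacts at its far (+y) end near (280,121). The choice is confirmed; descending.

```bash
python3 -c "
from h import *
to(548.2,230.4,30,101.9)"
```

```text
{'time': 2.35, 'qpos': [0.267, 0.454, 1.644, -0.0, 1.046, 0.064], 'eef_pos': [546.647, 220.727, 119.225], 'tcp_rot': [-1.984, -2.435, 0.003], 'force': [-0.2, -0.055, 0.677], 'gripper_width': 87.836}
d [0.0092 0.0037 0.0892] r [-0.002   0.0005 -0.0044]
```

```bash
python3 -m pendant '[{"jaw":1,"dx":0.009,"dy":0.003,"dz":0.03,"rx":0,"ry":0,"rz":0},{"jaw":1,"dx":0.009,"dy":0.003,"dz":0.06,"rx":0,"ry":0,"rz":0},{"jaw":0.2,"dx":0.009,"dy":0.003,"dz":0.078,"rx":0,"ry":0,"rz":0},{"jaw":0.2,"dx":0.009,"dy":0.003,"dz":0.078,"rx":0,"ry":0,"rz":0},{"jaw":0.2,"dx":0.009,"dy":0.003,"dz":0.078,"rx":0,"ry":0,"rz":0}]'
python3 - <<'E'
from h import *
s=st();im=snapshot('wrist');save('w3',im);to(548.2,230.4,30,101.9)
E
```

```text
time: 2.85
eef_pos: [549.9, 229.8, 43.6]
tcp_rot: [1.986, 2.432, 0.003]
force: [0.1, -0.1, 1.0]
gripper_width: 67.4
{'time': 2.85, 'qpos': [0.28, 0.559, 1.691, -0.0, 0.889, 0.079], 'eef_pos': [549.938, 229.775, 43.63], 'tcp_rot': [1.986, 2.432, 0.003], 'force': [0.075, -0.145, 1.039], 'gripper_width': 67.396}
{'time': 2.9, 'qpos': [0.28, 0.559, 1.691, -0.0, 0.889, 0.079], 'eef_pos': [550.22, 230.082, 43.956], 'tcp_rot': [1.986, 2.432, 0.005], 'force': [0.473, -0.441, 0.283], 'gripper_width': 63.609}
d [ 0.0007 -0.002   0.0139] r [ 0.0036 -0.0002 -0.0066]
```

View pics/w3.png

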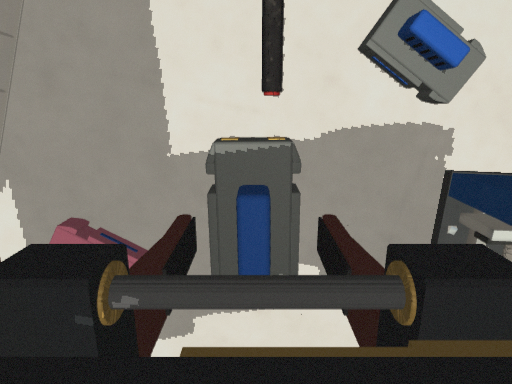

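```bash
python3 -m pendant '[{"jaw":0.2,"dx":0,"dy":-0.001,"dz":0.014,"rx":0,"ry":0,"rz":0},{"jaw":0.2,"dx":0,"dy":-0.001,"dz":0.014,"rx":0,"ry":0,"rz":0},{"jaw":-1,"dx":0,"dy":-0.001,"dz":0.014,"rx":0,"ry":0,"rz":0},{"jaw":-1,"dx":0,"dy":-0.001,"dz":0.014,"rx":0,"ry":0,"rz":0},{"jaw":-1,"dx":0,"dy":-0.001,"dz":0.014,"rx":0,"ry":0,"rz":0}]' 35
python3 -m pendant '[{"jaw":-1,"dx":0,"dy":0,"dz":0,"rx":0,"ry":0,"rz":0},{"jaw":-1,"dx":0,"dy":0,"dz":0,"rx":0,"ry":0,"rz":0}]' 35
```

```text
time: 3.4
eef_pos: [547.4, 230.3, 27.9]
tcp_rot: [1.986, 2.434, 0.0]
force: [0.2, 0.1, -0.6]
gripper_width: 32.3
time: 3.6
eef_pos: [547.5, 230.3, 27.8]
tcp_rot: [1.986, 2.434, 0.001]
force: [-0.0, 1.1, -0.5]
gripper_width: 18.0
```

```bash
python3 -m pendant '[{"jaw":-1,"dx":0,"dy":0,"dz":-0.03,"rx":0,"ry":0,"rz":0},{"jaw":-1,"dx":0,"dy":0,"dz":-0.06,"rx":0,"ry":0,"rz":0},{"jaw":-1,"dx":0,"dy":0,"dz":-0.1,"rx":0,"ry":0,"rz":0}]' 35
python3 -c "
from h import *
to(564.5,-37,120,90)"
```

```text
time: 3.9
eef_pos: [545.6, 229.8, 127.1]
tcp_rot: [-1.985, -2.432, 0.005]
force: [0.8, 0.9, -1.6]
gripper_width: 17.9
{'time': 3.9, 'qpos': [0.282, 0.449, 1.629, 0.0, 1.068, 0.08], 'eef_pos': [545.598, 229.758, 127.073], 'tcp_rot': [-1.985, -2.432, 0.005], 'force': [0.757, 0.92, -1.639], 'gripper_width': 17.877}
d [-0.2651 -0.035   0.0073] r [-0.0041  0.0006  0.202 ]
```

```bash
python3 -m pendant '[{"jaw":-1,"dx":-0.265,"dy":-0.035,"dz":0,"rx":0,"ry":0,"rz":0.204},{"jaw":-1,"dx":-0.265,"dy":-0.035,"dz":0,"rx":0,"ry":0,"rz":0.204},{"jaw":-1,"dx":-0.265,"dy":-0.035,"dz":0,"rx":0,"ry":0,"rz":0.204},{"jaw":-1,"dx":-0.265,"dy":-0.035,"dz":0,"rx":0,"ry":0,"rz":0.204},{"jaw":-1,"dx":-0.265,"dy":-0.035,"dz":0,"rx":0,"ry":0,"rz":0.204}]' 35
python3 -m pendant '[{"jaw":-1,"dx":-0.02,"dy":0,"dz":0,"rx":0,"ry":0,"rz":0},{"jaw":-1,"dx":-0.02,"dy":0,"dz":0,"rx":0,"ry":0,"rz":0},{"jaw":-1,"dx":-0.02,"dy":0,"dz":0,"rx":0,"ry":0,"rz":0}]' 35
python3 - <<'E'
from h import *
s=st();im=snapshot('wrist');save('w4',im);np.save('w4.npy',np.concatenate([s['eef_pos'],s['tcp_rot']]));to(564.5,-37,120,90)
cv2.imwrite('pics/w4b.png',cv2.resize(im[:,:,::-1],None,fx=1.56,fy=1.56,interpolation=cv2.INTER_CUBIC))
E
```

```text
time: 4.4
eef_pos: [564.5, -20.9, 127.5]
tcp_rot: [-2.223, -2.219, 0.0]
force: [1.0, -0.6, -2.7]
gripper_width: 17.7
time: 4.7
eef_pos: [564.4, -39.1, 127.4]
tcp_rot: [-2.224, -2.217, 0.0]
force: [-0.8, 0.1, -1.5]
gripper_width: 18.0
{'time': 4.7, 'qpos': [-0.192, 0.414, 1.691, 0.001, 1.038, -0.189], 'eef_pos': [564.418, -39.097, 127.355], 'tcp_rot': [-2.224, -2.217, 0.0], 'force': [-0.789, 0.091, -1.495], 'gripper_width': 18.0}
{'time': 4.75, 'qpos': [-0.19, 0.414, 1.691, 0.001, 1.038, -0.189], 'eef_pos': [564.388, -38.337, 127.358], 'tcp_rot': [-2.223, -2.218, 0.0], 'force': [0.329, 0.252, -2.388], 'gripper_width': 17.424}
d [0.0013 0.0001 0.0074] r [-0.0009 -0.0009 -0.0021]
```

View pics/w4b.png

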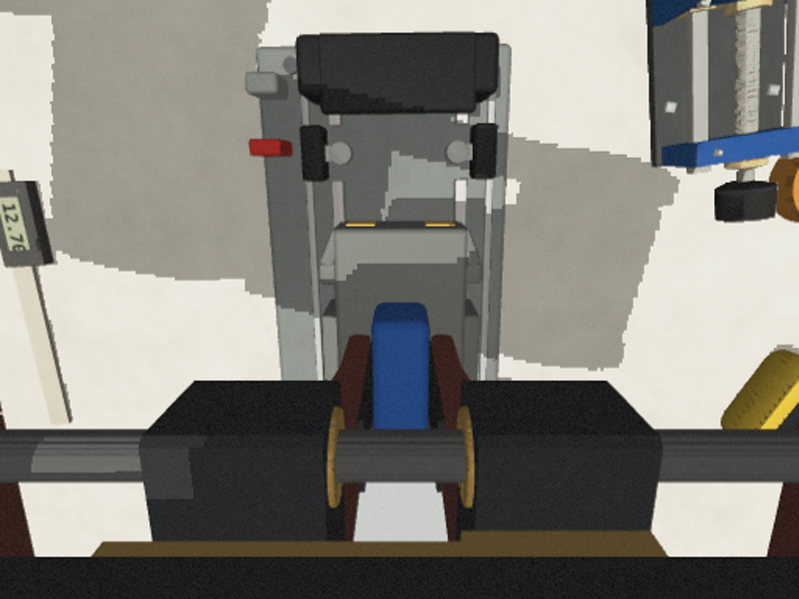

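Run:
```python
import cv2
im=cv2.imread('pics/w4.png');cv2.imwrite('pics/w4c.png',cv2.resize(im[60:245,185:330],None,fx=5,fy=3.2,interpolation=cv2.INTER_CUBIC))
```

```text
(no output)
```

View pics/w4c.png

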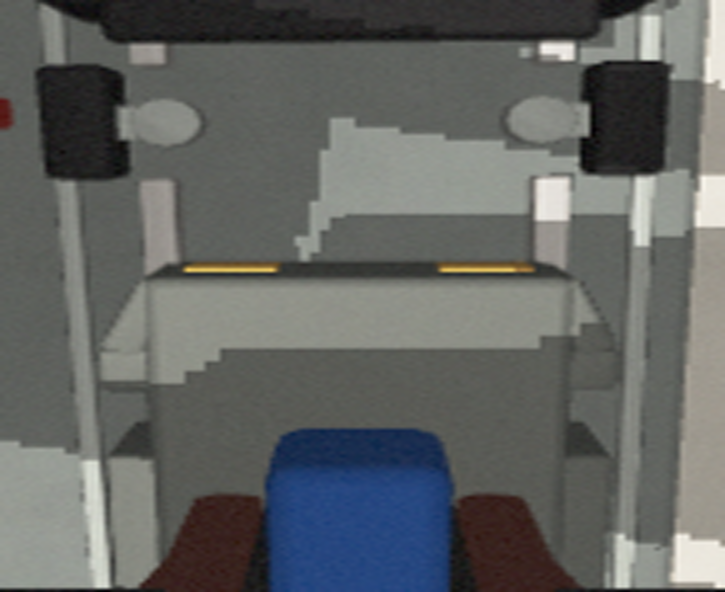

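Run:
```python
from h import *
v=np.load('w4.npy');W=cam('wrist',{'eef_pos':v[:3],'tcp_rot':v[3:]})
f=lambda u,vv:(185+(u+.5)/5-.5,60+(vv+.5)/3.2-.5)
for n,a,b,z in(('rail near',(178,235),(535,235),22),('rail far',(166,52),(540,52),22),('railout near',(143,200),(571,200),22),('roll',(203,122),(506,120),30),('head',(105,40),(600,40),42),
 ('packtop front',(150,280),(568,280),125),('step',(102,350),(614,350),112),('brass',(183,269),(533,269),112),('rear top',(160,560),(562,560),125)):
    A,B=onz(W,f(*a),z),onz(W,f(*b),z);print(n,A.round(1),B.round(1),'mid',((A+B)/2).round(2),'w',round(B[0]-A[0],1))
```

```text
rail near [534.3   6.9  22. ] [594.7   6.7  22. ] mid [564.49   6.83  22.  ] w 60.4
rail far [533.9  52.7  22. ] [594.4  52.5  22. ] mid [564.11  52.58  22.  ] w 60.5
railout near [528.7  16.   22. ] [600.5  15.8  22. ] mid [564.61  15.89  22.  ] w 71.7
roll [540.1  35.4  30. ] [588.5  35.7  30. ] mid [564.31  35.59  30.  ] w 48.4
head [527.2  53.6  42. ] [601.1  53.3  42. ] mid [564.13  53.46  42.  ] w 73.9
packtop front [543.   8. 125.] [587.1   7.9 125. ] mid [565.02   7.95 125.  ] w 44.1
step [535.2  -6.2 112. ] [594.5  -6.4 112. ] mid [564.84  -6.34 112.  ] w 59.2
brass [545.1   8.3 112. ] [584.7   8.2 112. ] mid [564.9    8.26 112.  ] w 39.7
rear top [542.3 -41.5 125. ] [587.8 -41.7 125. ] mid [565.06 -41.62 125.  ] w 45.6
```

```bash
python3 -m pendant '[{"jaw":-1,"dx":0,"dy":-0.0005,"dz":0.025,"rx":0,"ry":0,"rz":0},{"jaw":-1,"dx":0,"dy":-0.0005,"dz":0.05,"rx":0,"ry":0,"rz":0},{"jaw":-1,"dx":0,"dy":-0.0005,"dz":0.072,"rx":0,"ry":0,"rz":0},{"jaw":-1,"dx":0,"dy":-0.0005,"dz":0.073,"rx":0,"ry":0,"rz":0},{"jaw":-1,"dx":0,"dy":-0.0005,"dz":0.073,"rx":0,"ry":0,"rz":0}]' 35
python3 - <<'E'
from h import *
s=st();im=snapshot('wrist');save('w5',im[60:]);to(564,-37,37.8,90)
im=im[:,:,::-1];cv2.imwrite('pics/w5.png',cv2.resize(im[60:270,155:360],None,fx=3.8,fy=2.8,interpolation=cv2.INTER_CUBIC))
E
```

```text
time: 5.25
eef_pos: [564.0, -37.8, 54.5]
tcp_rot: [-2.221, -2.22, 0.001]
force: [-0.1, -0.5, -1.5]
gripper_width: 18.0
{'time': 5.25, 'qpos': [-0.189, 0.512, 1.751, 0.0, 0.879, -0.189], 'eef_pos': [564.002, -37.823, 54.503], 'tcp_rot': [-2.221, -2.22, 0.001], 'force': [-0.149, -0.463, -1.459], 'gripper_width': 17.987}
{'time': 5.3, 'qpos': [-0.19, 0.511, 1.75, 0.0, 0.879, -0.189], 'eef_pos': [564.828, -38.219, 55.279], 'tcp_rot': [2.222, 2.221, 0.001], 'force': [0.372, 0.095, -2.084], 'gripper_width': 17.931}
d [ 0.0012 -0.0008  0.0175] r [ 0.0005 -0.0001 -0.0007]
```

View pics/w5.png

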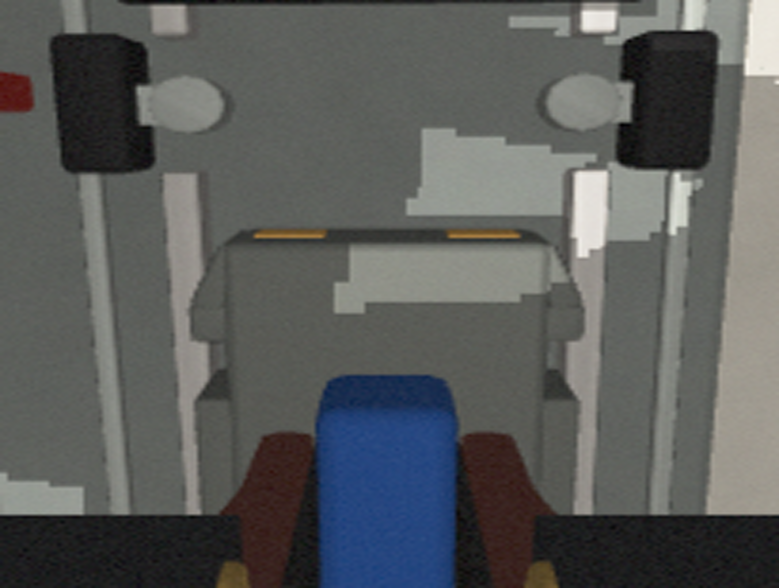

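The picture shows the pack centred between the rails at about column 387, nose short of the rollers. Lowering.

```bash
python3 -m pendant '[{"jaw":-1,"dx":0,"dy":0,"dz":0.008,"rx":0,"ry":0,"rz":0},{"jaw":-1,"dx":0,"dy":0,"dz":0.013,"rx":0,"ry":0,"rz":0},{"jaw":-1,"dx":0,"dy":0,"dz":0.016,"rx":0,"ry":0,"rz":0},{"jaw":-1,"dx":0,"dy":0,"dz":0.016,"rx":0,"ry":0,"rz":0}]' 35
```

```text
time: 5.7
eef_pos: [564.7, -39.1, 39.0]
tcp_rot: [2.223, 2.219, 0.001]
force: [-0.2, 0.5, -2.3]
gripper_width: 18.0
```

```bash
python3 -m pendant '[{"jaw":-1,"dx":0,"dy":0,"dz":0.001,"rx":0,"ry":0,"rz":0},{"jaw":-1,"dx":0,"dy":0,"dz":0.001,"rx":0,"ry":0,"rz":0}]' 35;python3 -m pendant '[{"jaw":-1,"dx":0,"dy":0,"dz":0.0008,"rx":0,"ry":0,"rz":0},{"jaw":-1,"dx":0,"dy":0,"dz":0.0008,"rx":0,"ry":0,"rz":0}]' 35
```

```text
time: 5.9
eef_pos: [564.9, -38.9, 38.4]
tcp_rot: [2.223, 2.219, 0.001]
force: [-1.9, 1.1, 5.9]
gripper_width: 17.8
time: 6.1
eef_pos: [565.0, -38.7, 38.0]
tcp_rot: [2.223, 2.219, 0.002]
force: [-2.7, 3.6, 10.6]
gripper_width: 17.7
```

```bash
python3 -m pendant '[{"jaw":-1,"dx":0,"dy":0,"dz":-0.0013,"rx":0,"ry":0,"rz":0},{"jaw":-1,"dx":0.007,"dy":0,"dz":-0.0013,"rx":0,"ry":0,"rz":0},{"jaw":-1,"dx":0.014,"dy":0,"dz":-0.0013,"rx":0,"ry":0,"rz":0},{"jaw":-1,"dx":0.02,"dy":0,"dz":-0.0013,"rx":0,"ry":0,"rz":0},{"jaw":-1,"dx":0.02,"dy":0,"dz":-0.0013,"rx":0,"ry":0,"rz":0}]' 45
```

```text
time: 6.6
eef_pos: [564.6, -18.0, 38.2]
tcp_rot: [-2.223, -2.22, -0.001]
force: [-0.1, 2.4, 2.2]
gripper_width: 17.4
```

```bash
python3 -m pendant '[{"jaw":-1,"dx":0.005,"dy":0,"dz":0,"rx":0,"ry":0,"rz":0},{"jaw":-1,"dx":0.01,"dy":0,"dz":0,"rx":0,"ry":0,"rz":0},{"jaw":-1,"dx":0.015,"dy":0,"dz":0,"rx":0,"ry":0,"rz":0},{"jaw":-1,"dx":0.015,"dy":0,"dz":0,"rx":0,"ry":0,"rz":0}]' 45
```

```text
time: 7.0
eef_pos: [564.1, -4.5, 38.0]
tcp_rot: [2.222, 2.22, -0.002]
force: [-0.3, -4.3, 0.2]
gripper_width: 17.5
```

```bash
python3 -m pendant '[{"jaw":-1,"dx":0.004,"dy":0,"dz":0,"rx":0,"ry":0,"rz":0},{"jaw":-1,"dx":0.008,"dy":0,"dz":0,"rx":0,"ry":0,"rz":0},{"jaw":-1,"dx":0.012,"dy":0,"dz":0,"rx":0,"ry":0,"rz":0},{"jaw":-1,"dx":0.012,"dy":0,"dz":0,"rx":0,"ry":0,"rz":0}]' 45
```

```text
time: 7.4
eef_pos: [563.9, 8.1, 38.0]
tcp_rot: [-2.223, -2.218, 0.001]
force: [-1.5, -0.0, 2.8]
gripper_width: 17.6
```

```bash
python3 -m pendant '[{"jaw":-1,"dx":0.003,"dy":0,"dz":0,"rx":0,"ry":0,"rz":0},{"jaw":-1,"dx":0.005,"dy":0,"dz":0,"rx":0,"ry":0,"rz":0},{"jaw":-1,"dx":0.005,"dy":0,"dz":0,"rx":0,"ry":0,"rz":0}]' 45
```

```text
time: 7.7
eef_pos: [564.2, 12.1, 38.1]
tcp_rot: [2.221, 2.22, -0.003]
force: [-1.9, -5.9, 2.9]
gripper_width: 17.4
```

```bash
python3 -m pendant '[{"jaw":-1,"dx":0.002,"dy":0,"dz":0,"rx":0,"ry":0,"rz":0},{"jaw":-1,"dx":0.003,"dy":0,"dz":0,"rx":0,"ry":0,"rz":0},{"jaw":-1,"dx":0.003,"dy":0,"dz":0,"rx":0,"ry":0,"rz":0}]' 45
python3 - <<'E'
from h import *
s=st();im=snapshot('wrist')
im=im[:,:,::-1];cv2.imwrite('pics/w6.png',cv2.resize(im[60:270,155:360],None,fx=3.8,fy=2.8,interpolation=cv2.INTER_CUBIC))
E
```

```text
time: 8.0
eef_pos: [564.3, 12.5, 38.4]
tcp_rot: [2.218, 2.22, -0.007]
force: [-3.1, -16.7, 5.2]
gripper_width: 17.4
{'time': 8.0, 'qpos': [-0.096, 0.535, 1.764, -0.008, 0.842, -0.093], 'eef_pos': [564.325, 12.453, 38.428], 'tcp_rot': [2.218, 2.22, -0.007], 'force': [-3.066, -16.747, 5.167], 'gripper_width': 17.366}
```

View pics/w6.png

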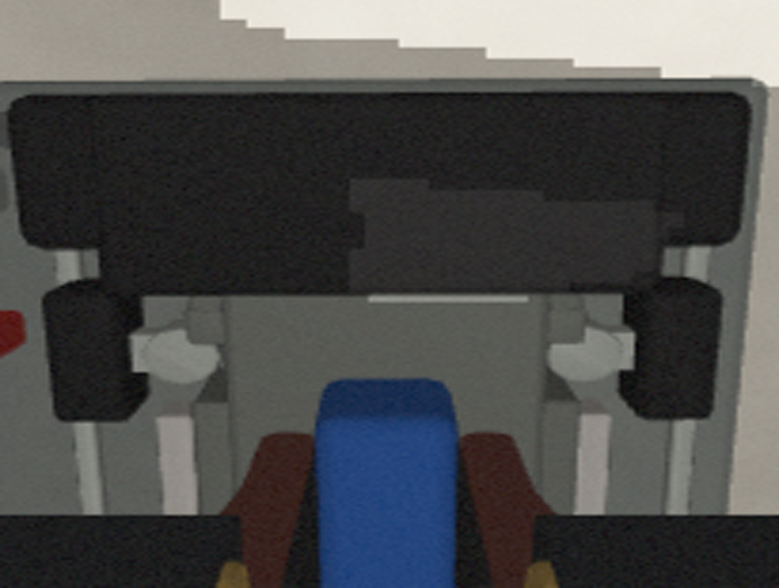

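The rollers at (180,355) and (588,355) sit in the side notches and the nose is under the hood. The stop has been reached; one firmer push to be sure.

```bash
python3 -m pendant '[{"jaw":-1,"dx":0.003,"dy":0,"dz":0,"rx":0,"ry":0,"rz":0},{"jaw":-1,"dx":0.003,"dy":0,"dz":0,"rx":0,"ry":0,"rz":0}]' 45;  python3 -m pendant '[{"jaw":-1,"dx":-0.004,"dy":0,"dz":0,"rx":0,"ry":0,"rz":0},{"jaw":-1,"dx":-0.005,"dy":0,"dz":0,"rx":0,"ry":0,"rz":0}]' 45
```

```text
time: 8.25
eef_pos: [564.4, 13.2, 38.9]
tcp_rot: [2.214, 2.22, -0.011]
force: [-4.8, -27.6, 7.7]
gripper_width: 17.2
time: 8.45
eef_pos: [564.1, 12.4, 38.2]
tcp_rot: [2.223, 2.219, -0.003]
force: [-1.6, -6.6, 2.4]
gripper_width: 17.6
```

```bash
python3 -m pendant '[{"jaw":0.1,"dx":0,"dy":0,"dz":0,"rx":0,"ry":0,"rz":0},{"jaw":0.1,"dx":0,"dy":0,"dz":0,"rx":0,"ry":0,"rz":0},{"jaw":0.1,"dx":0,"dy":0,"dz":0,"rx":0,"ry":0,"rz":0}]' 45;  python3 -m pendant '[{"jaw":0.1,"dx":0,"dy":0,"dz":-0.04,"rx":0,"ry":0,"rz":0},{"jaw":0.1,"dx":0,"dy":0,"dz":-0.08,"rx":0,"ry":0,"rz":0},{"jaw":0.3,"dx":-0.04,"dy":0,"dz":-0.12,"rx":0,"ry":0,"rz":0},{"jaw":0.3,"dx":-0.08,"dy":0,"dz":-0.14,"rx":0,"ry":0,"rz":0}]' 45
python3 - <<'E'
from h import *
s=st();im=snapshot('wrist');save('w7',im);np.save('w7.npy',np.concatenate([s['eef_pos'],s['tcp_rot']]))
im=im[:,:,::-1];cv2.imwrite('pics/w7b.png',cv2.resize(im,None,fx=1.56,fy=1.56,interpolation=cv2.INTER_CUBIC))
for n in('scene','side'):
    im=snapshot(n);save(n+'1',im)
    im=im[:,:,::-1];cv2.imwrite('pics/%s1c.png'%n,cv2.resize(im[110:230,220:360],None,fx=5,fy=5,interpolation=cv2.INTER_CUBIC))
E
```

```text
time: 8.75
eef_pos: [564.6, 14.5, 38.0]
tcp_rot: [-2.223, -2.219, -0.001]
force: [0.0, -0.2, -0.1]
gripper_width: 38.3
time: 9.15
eef_pos: [565.5, -64.3, 180.3]
tcp_rot: [2.218, 2.222, 0.004]
force: [1.0, 0.7, -0.4]
gripper_width: 56.2
{'time': 9.15, 'qpos': [-0.235, 0.355, 1.632, 0.001, 1.152, -0.237], 'eef_pos': [565.512, -64.295, 180.335], 'tcp_rot': [2.218, 2.222, 0.004], 'force': [1.037, 0.71, -0.44], 'gripper_width': 56.221}
```

View pics/w7b.png

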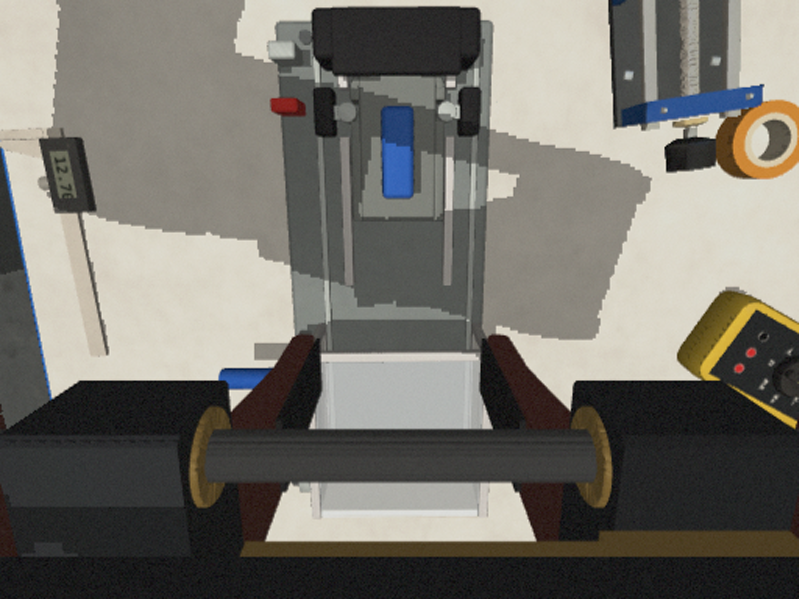

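View pics/scene1c.png

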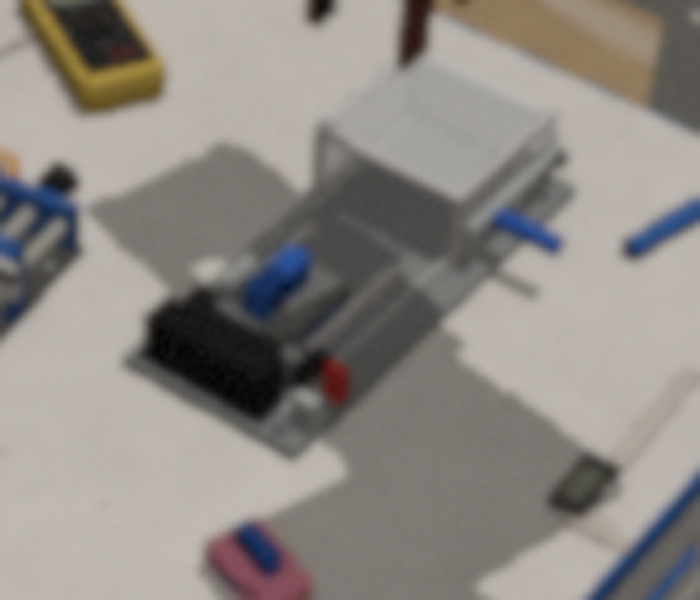

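View pics/side1c.png

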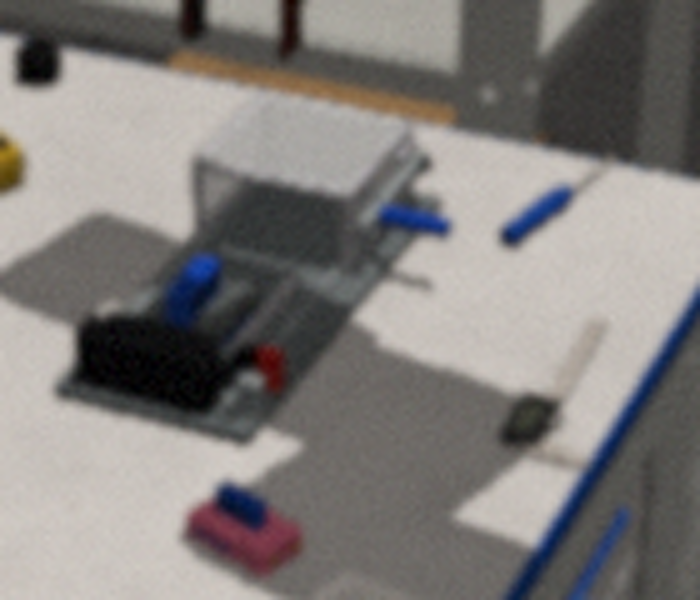

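The pack sits home in the notches, released. The guard is open with its front edge at about (400,355), and the blue rod end shows at (220–270,378).

Run:
```python
from h import *
v=np.load('w7.npy');W=cam('wrist',{'eef_pos':v[:3],'tcp_rot':v[3:]})
im=cv2.imread('pics/w7.png');hsv=cv2.cvtColor(im,cv2.COLOR_BGR2HSV)
b=cv2.inRange(hsv,(100,120,50),(130,255,255));m=np.zeros_like(b);m[225:262,130:180]=b[225:262,130:180]
ys,xs=np.nonzero(m);print(xs.min(),xs.max(),ys.min(),ys.max())
for u in(142,150,160):
    r=ys[xs==u]; print(u,r.min(),r.max(),onz(W,(u,(r.min()+r.max())/2),45).round(1))
print('free end',onz(W,(xs.min()-.5,(ys.min()+ys.max())/2),45).round(1))
C=cam('scene');S=cam('side')
f=lambda u,v:(220+(u+.5)/5-.5,110+(v+.5)/5-.5)
print('tri end',tri(C,f(553,242),S,f(445,226)).round(1))
print('guard front',onz(W,(320/1.56-.3,356/1.56-.3),68).round(1),onz(W,(480/1.56-.3,356/1.56-.3),68).round(1))
# pack tail check
print('tail',onz(W,(358/1.56-.3,217/1.56-.3),36).round(1),onz(W,(445/1.56-.3,217/1.56-.3),36).round(1))
to(469,-120,120,0)
```

```text
140 173 236 248
142 237 243 [ 449.2 -129.3   45. ]
150 236 248 [ 457.2 -131.6   45. ]
160 236 248 [ 467.5 -131.6   45. ]
free end [ 446.5 -131.6   45. ]
tri end [ 449.5 -127.4   48.1]
guard front [ 518.1 -106.9   68. ] [ 614.2 -106.9   68. ]
tail [539.9 -27.1  36. ] [594.1 -27.1  36. ]
{'time': 9.3, 'qpos': [-0.239, 0.356, 1.632, 0.0, 1.149, -0.235], 'eef_pos': [566.15, -67.197, 179.74], 'tcp_rot': [2.224, 2.213, 0.004], 'force': [0.586, 0.476, -0.453], 'gripper_width': 57.544}
d [-0.0532 -0.0972  0.0593] r [ 0.0045 -0.003   1.5659]
```

```bash
python3 -m pendant '[{"jaw":0.3,"dx":-0.063,"dy":-0.103,"dz":0.07,"rx":0,"ry":0,"rz":1.566},{"jaw":0.3,"dx":-0.063,"dy":-0.103,"dz":0.07,"rx":0,"ry":0,"rz":1.566},{"jaw":0.3,"dx":-0.063,"dy":-0.103,"dz":0.07,"rx":0,"ry":0,"rz":1.566},{"jaw":0.3,"dx":-0.063,"dy":-0.103,"dz":0.07,"rx":0,"ry":0,"rz":1.566},{"jaw":0.3,"dx":-0.063,"dy":-0.103,"dz":0.07,"rx":0,"ry":0,"rz":1.566}]'
python3 -m pendant '[{"jaw":0.3,"dx":0,"dy":0,"dz":0,"rx":0,"ry":0,"rz":0.83},{"jaw":0.3,"dx":0,"dy":0,"dz":0,"rx":0,"ry":0,"rz":0.83},{"jaw":0.3,"dx":0,"dy":0,"dz":0,"rx":0,"ry":0,"rz":0.83},{"jaw":0.3,"dx":0,"dy":0,"dz":0,"rx":0,"ry":0,"rz":0.83},{"jaw":0.3,"dx":0,"dy":0,"dz":0,"rx":0,"ry":0,"rz":0.83}]'
python3 -c "
from h import *
to(463,-130,110,0)"
```

```text
time: 9.8
eef_pos: [458.6, -126.5, 105.8]
tcp_rot: [-2.883, -1.238, 0.004]
force: [-0.2, -0.4, 0.7]
gripper_width: 57.2
time: 10.3
eef_pos: [460.4, -126.3, 106.6]
tcp_rot: [-3.138, -0.099, 0.003]
force: [0.3, 0.5, -0.7]
gripper_width: 57.1
{'time': 10.3, 'qpos': [-0.413, 0.335, 1.9, 0.001, 0.909, 1.094], 'eef_pos': [460.425, -126.25, 106.55], 'tcp_rot': [-3.138, -0.099, 0.003], 'force': [0.283, 0.454, -0.739], 'gripper_width': 57.124}
d [ 0.0023  0.0039 -0.0035] r [-0.0019  0.002   0.0634]
```

```bash
python3 -m pendant '[{"jaw":0.3,"dx":0.002,"dy":0.003,"dz":0,"rx":0,"ry":0,"rz":0.063},{"jaw":0.3,"dx":0.002,"dy":0.003,"dz":0,"rx":0,"ry":0,"rz":0.063},{"jaw":0.3,"dx":0.002,"dy":0.003,"dz":0,"rx":0,"ry":0,"rz":0.063}]'
python3 - <<'E'
from h import *
s=st();im=snapshot('wrist');save('w8',im);np.save('w8.npy',np.concatenate([s['eef_pos'],s['tcp_rot']]))
W=cam('wrist',s)
im=im[:,:,::-1];cv2.imwrite('pics/w8b.png',cv2.resize(im,None,fx=1.56,fy=1.56,interpolation=cv2.INTER_CUBIC))
hsv=cv2.cvtColor(im,cv2.COLOR_BGR2HSV);b=cv2.inRange(hsv,(100,120,50),(130,255,255));b[:,:180]=0;b[:,330:]=0
c=max(cv2.findContours(b,0,2)[0],key=cv2.contourArea);r=cv2.minAreaRect(c);print(r)
for p in cv2.boxPoints(r):print(p,onz(W,p,45).round(1))
E
```

```text
time: 10.6
eef_pos: [462.9, -129.8, 106.9]
tcp_rot: [-3.14, -0.013, 0.002]
force: [-0.6, 0.5, 0.2]
gripper_width: 57.3
{'time': 10.6, 'qpos': [-0.418, 0.338, 1.893, 0.001, 0.912, 1.145], 'eef_pos': [462.887, -129.775, 106.938], 'tcp_rot': [-3.14, -0.013, 0.002], 'force': [-0.56, 0.478, 0.227], 'gripper_width': 57.317}
((258.5, 188.5), (63.0, 17.0), 90.0)
[250. 157.] [ 495.7 -125.    45. ]
[267. 157.] [ 495.9 -137.2   45. ]
[267. 220.] [ 447.5 -138.    45. ]
[250. 220.] [ 447.4 -125.1   45. ]
```

View pics/w8b.png

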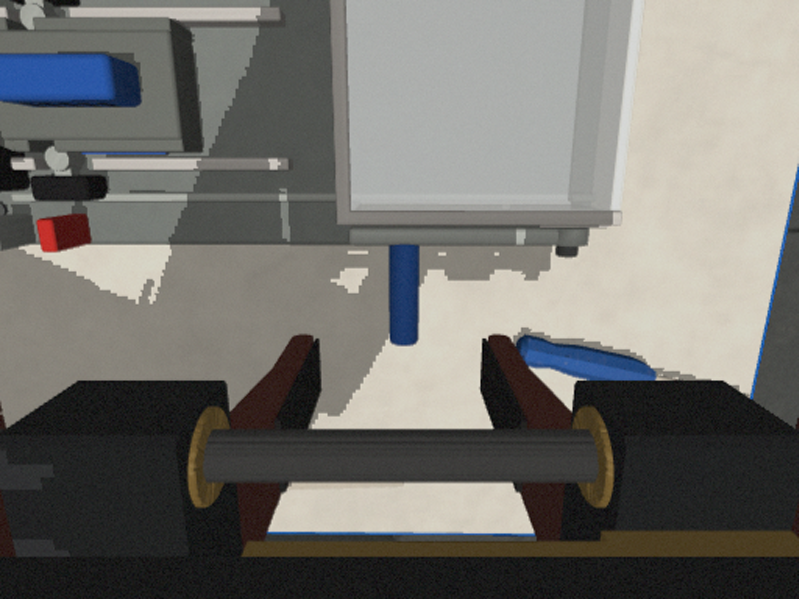

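The view shows the blue rod at (403,290), centred between the fingers. The blue driver is at (585,355), clear of the fingers if I narrow the jaws. Descending.

```bash
python3 -m pendant '[{"jaw":-0.05,"dx":0.0,"dy":0.001,"dz":0.03,"rx":0,"ry":0,"rz":0.01},{"jaw":-0.05,"dx":0,"dy":0.001,"dz":0.055,"rx":0,"ry":0,"rz":0.01},{"jaw":-0.05,"dx":0,"dy":0.001,"dz":0.08,"rx":0,"ry":0,"rz":0.01},{"jaw":-0.05,"dx":0,"dy":0.001,"dz":0.08,"rx":0,"ry":0,"rz":0.01},{"jaw":-0.05,"dx":0,"dy":0.001,"dz":0.08,"rx":0,"ry":0,"rz":0.01}]' 20
python3 -m pendant '[{"jaw":-1,"dx":0,"dy":0,"dz":0,"rx":0,"ry":0,"rz":0},{"jaw":-1,"dx":0,"dy":0,"dz":0,"rx":0,"ry":0,"rz":0},{"jaw":-1,"dx":0,"dy":0,"dz":0,"rx":0,"ry":0,"rz":0},{"jaw":-1,"dx":0,"dy":0,"dz":0,"rx":0,"ry":0,"rz":0}]' 20
```

```text
time: 11.15
eef_pos: [463.0, -131.5, 27.6]
tcp_rot: [-3.141, 0.005, 0.002]
force: [-0.1, 0.1, -0.1]
gripper_width: 41.9
time: 11.55
eef_pos: [463.9, -132.0, 28.3]
tcp_rot: [3.141, -0.007, 0.002]
force: [1.2, -1.5, 1.0]
gripper_width: 13.6
```

```bash
python3 -m pendant '[{"jaw":-1,"dx":0,"dy":0.001,"dz":-0.01,"rx":0,"ry":0,"rz":0},{"jaw":-1,"dx":0,"dy":0.003,"dz":-0.02,"rx":0,"ry":0,"rz":0},{"jaw":-1,"dx":0,"dy":0.005,"dz":-0.028,"rx":0,"ry":0,"rz":0},{"jaw":-1,"dx":0,"dy":0.005,"dz":-0.028,"rx":0,"ry":0,"rz":0}]' 25
python3 - <<'E'
from h import *
st()
for n in('scene','side'):
    im=snapshot(n);im=im[:,:,::-1];cv2.imwrite('pics/%s2c.png'%n,cv2.resize(im[110:230,220:360],None,fx=5,fy=5,interpolation=cv2.INTER_CUBIC))
E
```

```text
time: 11.95
eef_pos: [463.9, -137.5, 57.2]
tcp_rot: [3.141, -0.007, 0.002]
force: [1.6, 1.6, 2.2]
gripper_width: 13.6
{'time': 11.95, 'qpos': [-0.431, 0.422, 1.932, -0.0, 0.786, 1.144], 'eef_pos': [463.902, -137.493, 57.152], 'tcp_rot': [3.141, -0.007, 0.002], 'force': [1.61, 1.562, 2.188], 'gripper_width': 13.612}
```

View pics/scene2c.png

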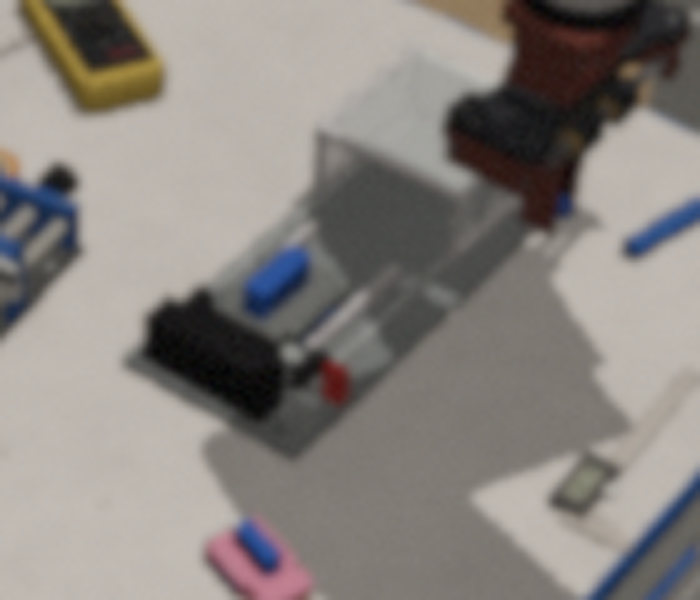

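The rod is held and lifted 29 mm (~0.39 rad), which matches the scene picture. Sliding the guard.

```bash
python3 -m pendant '[{"jaw":-1,"dx":0,"dy":-0.015,"dz":0,"rx":0,"ry":0,"rz":0},{"jaw":-1,"dx":0,"dy":-0.035,"dz":0,"rx":0,"ry":0,"rz":0},{"jaw":-1,"dx":0,"dy":-0.055,"dz":0,"rx":0,"ry":0,"rz":0},{"jaw":-1,"dx":0,"dy":-0.075,"dz":0,"rx":0,"ry":0,"rz":0},{"jaw":-1,"dx":0,"dy":-0.095,"dz":0,"rx":0,"ry":0,"rz":0}]' 25
python3 -m pendant '[{"jaw":-1,"dx":0,"dy":-0.015,"dz":0,"rx":0,"ry":0,"rz":0},{"jaw":-1,"dx":0,"dy":-0.03,"dz":0,"rx":0,"ry":0,"rz":0},{"jaw":-1,"dx":0,"dy":-0.045,"dz":0,"rx":0,"ry":0,"rz":0},{"jaw":-1,"dx":0,"dy":-0.052,"dz":0,"rx":0,"ry":0,"rz":0},{"jaw":-1,"dx":0,"dy":-0.052,"dz":0,"rx":0,"ry":0,"rz":0}]' 25
```

```text
time: 12.55
eef_pos: [463.2, -40.9, 55.3]
tcp_rot: [3.141, -0.006, -0.001]
force: [1.2, -3.0, -0.2]
gripper_width: 13.2
time: 13.05
eef_pos: [462.8, 11.5, 55.3]
tcp_rot: [-3.141, 0.005, 0.003]
force: [-1.0, 2.4, 1.5]
gripper_width: 13.5
```

Now the last stretch, slowly until the stop shows in the force.

```bash
python3 -m pendant '[{"jaw":-1,"dx":0,"dy":-0.005,"dz":0,"rx":0,"ry":0,"rz":0},{"jaw":-1,"dx":0,"dy":-0.01,"dz":0,"rx":0,"ry":0,"rz":0},{"jaw":-1,"dx":0,"dy":-0.013,"dz":0,"rx":0,"ry":0,"rz":0},{"jaw":-1,"dx":0,"dy":-0.013,"dz":0,"rx":0,"ry":0,"rz":0}]' 25
```

```text
time: 13.45
eef_pos: [462.8, 23.5, 55.4]
tcp_rot: [-3.141, 0.007, 0.004]
force: [-3.2, 0.9, 2.0]
gripper_width: 13.4
```

```bash
python3 -m pendant '[{"jaw":-1,"dx":0,"dy":-0.003,"dz":0,"rx":0,"ry":0,"rz":0},{"jaw":-1,"dx":0,"dy":-0.005,"dz":0,"rx":0,"ry":0,"rz":0},{"jaw":-1,"dx":0,"dy":-0.005,"dz":0,"rx":0,"ry":0,"rz":0}]' 25
```

```text
time: 13.75
eef_pos: [462.8, 28.4, 55.4]
tcp_rot: [-3.141, 0.007, 0.004]
force: [-4.7, -0.6, 0.6]
gripper_width: 13.4
```

```bash
python3 -m pendant '[{"jaw":-1,"dx":0,"dy":-0.003,"dz":0,"rx":0,"ry":0,"rz":0},{"jaw":-1,"dx":0,"dy":-0.004,"dz":0,"rx":0,"ry":0,"rz":0},{"jaw":-1,"dx":0,"dy":-0.004,"dz":0,"rx":0,"ry":0,"rz":0}]' 25
```

```text
time: 14.05
eef_pos: [463.0, 29.1, 55.0]
tcp_rot: [3.137, -0.002, -0.004]
force: [-4.9, -19.8, -5.9]
gripper_width: 13.5
```

Run:
```python
from h import *
s=st()
im=snapshot('wrist')[:,:,::-1];cv2.imwrite('pics/w9b.png',cv2.resize(im,None,fx=1.56,fy=1.56,interpolation=cv2.INTER_CUBIC))
im=snapshot('scene')[:,:,::-1];cv2.imwrite('pics/scene3c.png',cv2.resize(im[110:230,220:360],None,fx=5,fy=5,interpolation=cv2.INTER_CUBIC))
```

```text
{'time': 14.05, 'qpos': [-0.082, 0.407, 1.973, -0.007, 0.763, 1.496], 'eef_pos': [462.998, 29.106, 54.996], 'tcp_rot': [3.137, -0.002, -0.004], 'force': [-4.877, -19.836, -5.908], 'gripper_width': 13.462}
```

View pics/w9b.png

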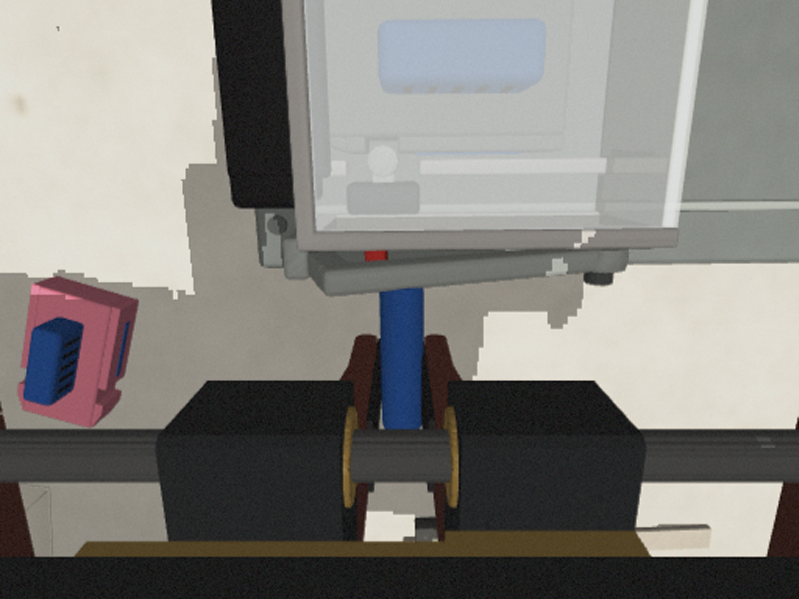

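View pics/scene3c.png

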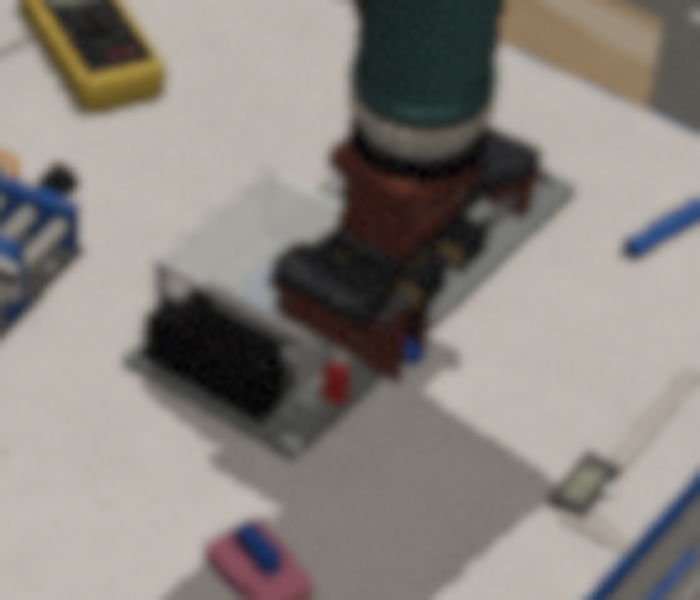

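The force rose to −20 N over 0.7 mm of motion, so the guard is at its stop. The wrist view shows the bar raised with its end (330,275) beyond the red striker (375,255). Lowering in an arc while keeping light forward pressure, then releasing.

```bash
python3 -m pendant '[{"jaw":-1,"dx":0,"dy":-0.001,"dz":0.007,"rx":0,"ry":0,"rz":0},{"jaw":-1,"dx":0,"dy":-0.002,"dz":0.014,"rx":0,"ry":0,"rz":0},{"jaw":-1,"dx":0,"dy":-0.003,"dz":0.02,"rx":0,"ry":0,"rz":0},{"jaw":-1,"dx":0,"dy":-0.003,"dz":0.024,"rx":0,"ry":0,"rz":0},{"jaw":-1,"dx":0,"dy":-0.003,"dz":0.024,"rx":0,"ry":0,"rz":0}]' 25
```

```text
time: 14.65
eef_pos: [463.3, 33.0, 31.9]
tcp_rot: [3.139, -0.004, -0.003]
force: [-7.7, -13.8, 9.3]
gripper_width: 13.5
```

```bash
python3 -m pendant '[{"jaw":-0.2,"dx":0,"dy":0.001,"dz":0,"rx":0,"ry":0,"rz":0},{"jaw":-0.2,"dx":0,"dy":0.001,"dz":0,"rx":0,"ry":0,"rz":0},{"jaw":-0.2,"dx":0,"dy":0.001,"dz":0,"rx":0,"ry":0,"rz":0},{"jaw":-0.2,"dx":0,"dy":0.001,"dz":0,"rx":0,"ry":0,"rz":0}]' 25
python3 - <<'E'
from h import *
s=st()
im=snapshot('wrist')[:,:,::-1];cv2.imwrite('pics/w10b.png',cv2.resize(im,None,fx=1.56,fy=1.56,interpolation=cv2.INTER_CUBIC))
E
```

```text
time: 15.05
eef_pos: [464.9, 34.3, 31.8]
tcp_rot: [-3.141, 0.007, -0.002]
force: [-0.1, 0.7, -0.4]
gripper_width: 34.8
{'time': 15.05, 'qpos': [-0.075, 0.451, 1.989, 0.001, 0.701, 1.5], 'eef_pos': [464.937, 34.297, 31.783], 'tcp_rot': [-3.141, 0.007, -0.002], 'force': [-0.101, 0.657, -0.408], 'gripper_width': 34.825}
```

View pics/w10b.png

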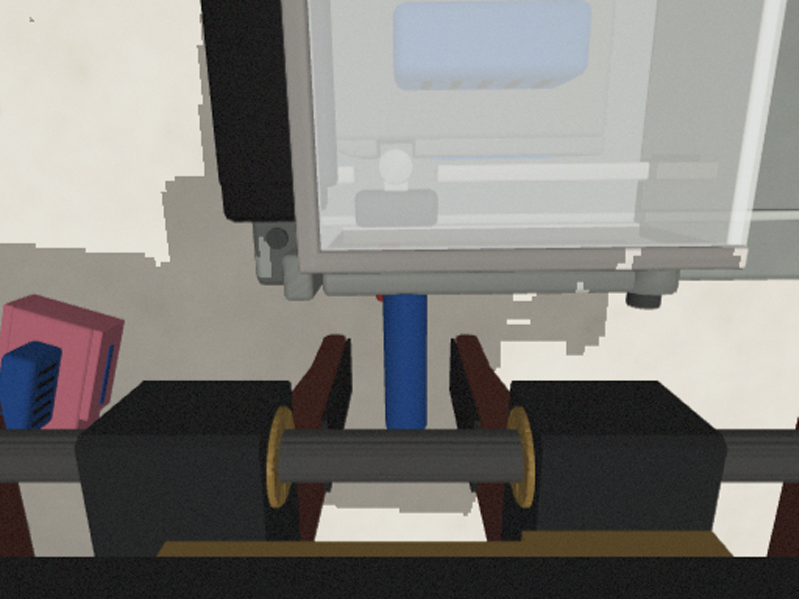

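```bash
python3 -m pendant '[{"jaw":-0.1,"dx":0,"dy":0,"dz":-0.02,"rx":0,"ry":0,"rz":0},{"jaw":-0.1,"dx":0,"dy":0,"dz":-0.05,"rx":0,"ry":0,"rz":0},{"jaw":-0.1,"dx":0,"dy":0,"dz":-0.09,"rx":0,"ry":0,"rz":0},{"jaw":-0.1,"dx":0,"dy":0,"dz":-0.13,"rx":0,"ry":0,"rz":0},{"jaw":-0.1,"dx":0,"dy":0,"dz":-0.13,"rx":0,"ry":0,"rz":0}]' 25
python3 - <<'E'
from h import *
s=st()
im=snapshot('wrist');save('w11',im);np.save('w11.npy',np.concatenate([s['eef_pos'],s['tcp_rot']]))
im=im[:,:,::-1];cv2.imwrite('pics/w11b.png',cv2.resize(im,None,fx=1.56,fy=1.56,interpolation=cv2.INTER_CUBIC))
E
```

```text
time: 15.6
eef_pos: [468.1, 34.1, 166.4]
tcp_rot: [3.141, -0.006, 0.016]
force: [0.4, -1.1, -0.3]
gripper_width: 39.4
{'time': 15.6, 'qpos': [-0.075, 0.232, 1.861, 0.0, 1.039, 1.5], 'eef_pos': [468.129, 34.09, 166.42], 'tcp_rot': [3.141, -0.006, 0.016], 'force': [0.371, -1.104, -0.321], 'gripper_width': 39.398}
```

View pics/w11b.png

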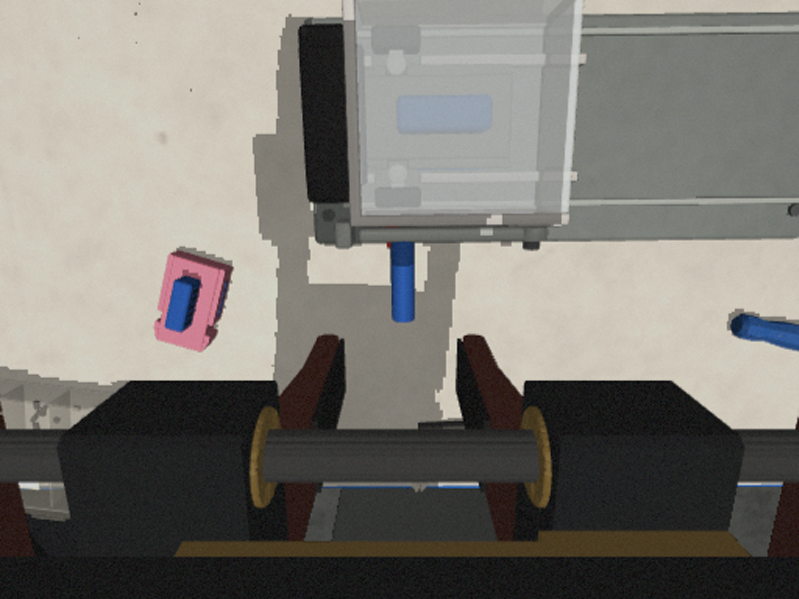

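```bash
python3 -m pendant '[{"jaw":-0.1,"dx":-0.03,"dy":0.05,"dz":-0.05,"rx":0,"ry":0,"rz":0},{"jaw":-0.1,"dx":-0.03,"dy":0.1,"dz":-0.08,"rx":0,"ry":0,"rz":0},{"jaw":-0.1,"dx":-0.03,"dy":0.15,"dz":-0.08,"rx":0,"ry":0,"rz":0},{"jaw":-0.1,"dx":-0.03,"dy":0.18,"dz":-0.08,"rx":0,"ry":0,"rz":0}]' 25
python3 - <<'E'
from h import *
st()
for n in('scene','side'):
    im=snapshot(n);save(n+'4',im);im=im[:,:,::-1]
    cv2.imwrite('pics/%s4c.png'%n,cv2.resize(im[130:230,220:340],None,fx=6,fy=6,interpolation=cv2.INTER_CUBIC))
E
```

```text
time: 16.05
eef_pos: [433.3, -138.1, 240.7]
tcp_rot: [-3.141, 0.004, -0.001]
force: [1.5, -0.2, -0.4]
gripper_width: 39.6
{'time': 16.05, 'qpos': [-0.461, 0.128, 1.783, 0.0, 1.23, 1.112], 'eef_pos': [433.284, -138.139, 240.739], 'tcp_rot': [-3.141, 0.004, -0.001], 'force': [1.479, -0.182, -0.377], 'gripper_width': 39.575}
```

View pics/scene4c.png

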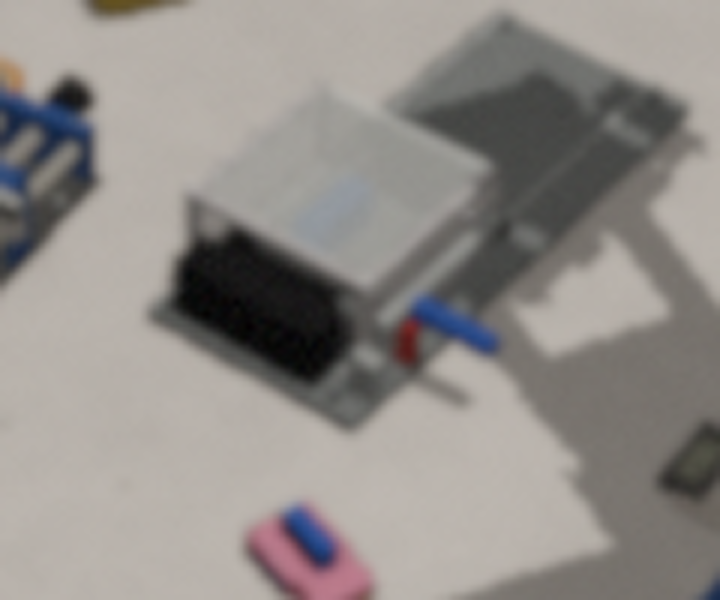

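View pics/side4c.png

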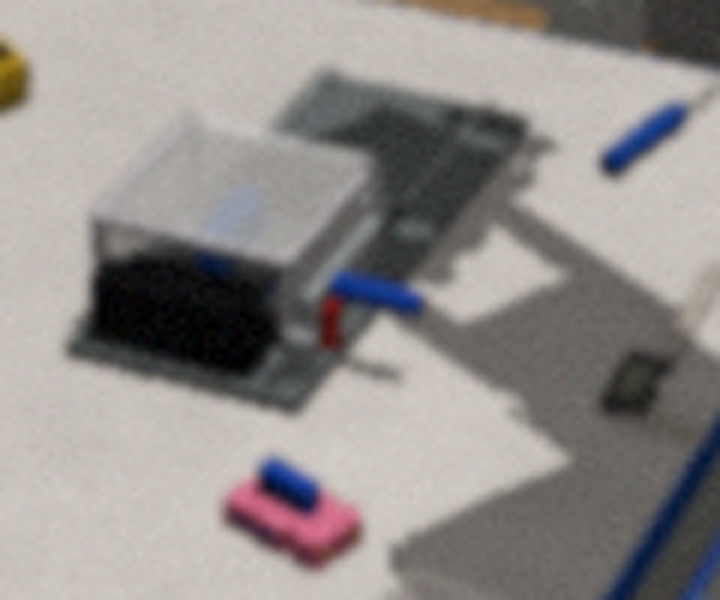

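```bash
python3 - <<'E'
from h import *
def blob(f,box):
    im=cv2.imread(f);hsv=cv2.cvtColor(im,cv2.COLOR_BGR2HSV);b=cv2.inRange(hsv,(100,130,50),(130,255,255))
    m=np.zeros_like(b);u0,u1,v0,v1=box;m[v0:v1,u0:u1]=b[v0:v1,u0:u1]
    n,l,stt,c=cv2.connectedComponentsWithStats(m);i=1+np.argmax(stt[1:,4]);return c[i],stt[i]
C,S=cam('scene'),cam('side')
a=blob('pics/scene4.png',(280,310,170,195));b=blob('pics/side4.png',(270,295,170,185));print(a,b,'end rod mid',tri(C,a[0],S,b[0]).round(1))
a=blob('pics/scene1.png',(315,335,148,165));b=blob('pics/side1.png',(293,312,147,160));print(a,b,'start rod mid',tri(C,a[0],S,b[0]).round(1))
v=np.load('w11.npy');W=cam('wrist',{'eef_pos':v[:3],'tcp_rot':v[3:]})
a=blob('pics/w11.png',(245,270,150,210));print(a,[onz(W,a[0],z).round(1) for z in(45,50)])
k=lambda u,vv:(u/1.56-.2,vv/1.56-.2)
print('guard lead',onz(W,k(347,215),68).round(1),'trail',onz(W,k(572,215),68).round(1),'head face',onz(W,k(348,100),50).round(1))
E
python3 - <<'E'
import cv2
im=cv2.imread('pics/w11.png');cv2.imwrite('pics/w11c.png',cv2.resize(im[115:215,195:375],None,fx=4.4,fy=4.4,interpolation=cv2.INTER_CUBIC))
E
```

```text
(array([294.92307692, 183.46153846]), array([289, 180,  13,   8,  39], dtype=int32)) (array([282.28571429, 178.23214286]), array([275, 176,  15,   6,  56], dtype=int32)) end rod mid [469.7  35.4  47.4]
(array([324.21428571, 155.28571429]), array([319, 153,  12,   6,  28], dtype=int32)) (array([301.70454545, 153.25      ]), array([296, 151,  13,   5,  44], dtype=int32)) start rod mid [ 471.9 -125.8   48.8]
(array([257.59801136, 179.89488636]), array([251, 155,  15,  52, 704], dtype=int32)) [array([471.3,  32.8,  45. ]), array([472.5,  32.8,  50. ])]
guard lead [512.5  62.   68. ] trail [512.  -57.3  68. ] head face [572.1  61.6  50. ]
```

View pics/w11c.png

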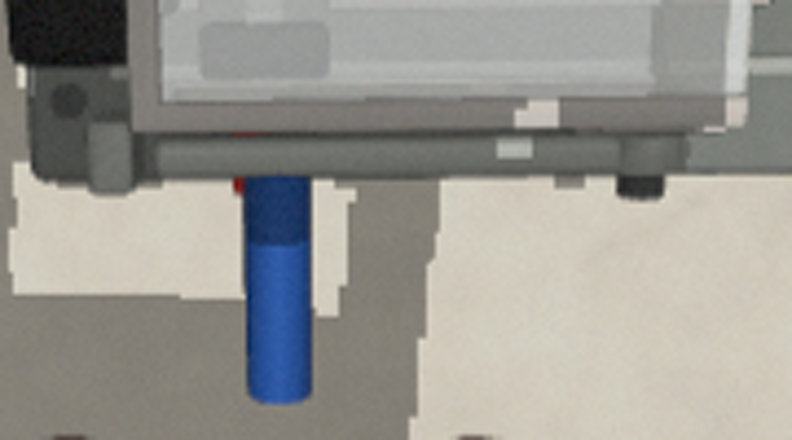

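```bash
python3 -c "
from h import *
st();print(ticket.sign_off())"
```

```text
{'time': 16.15, 'qpos': [-0.467, 0.131, 1.781, -0.002, 1.228, 1.114], 'eef_pos': [434.089, -142.54, 240.454], 'tcp_rot': [3.139, -0.016, 0.002], 'force': [-0.787, 0.686, 0.349], 'gripper_width': 39.779}
the job is handed in; nothing more can be done
None
```

The battery pack is in the bay and snapped home, the guard is shut over it, and the latch bar is down in its catch. I handed the job in at 16.2 s of the 51 s, with the gripper empty and clear of everything. The sign-off gave no verdict.

- **Pack:** I set it in the channel with the contacts towards the head and slid it past the clips. It stopped against the head, with the force rising to about 28 N. In the wrist picture the rollers sat in the side notches, and the pack's tail measured within about 1.5 mm of its expected home position.
- **Guard and latch:** I lifted the bar by the rod about 27–29 mm (about 0.37 rad) and slid the guard to its stop. The force there reached about 20 N, and the guard's leading edge lined up with the head's face. I then lowered the bar and released it.
- **Last checks:** The bar lies parallel to the guard, past the striker, with its end next to the steel block. The rod measured about 47 mm high, against about 49 mm by the same method before the lift, so it is down to within about 2 mm.
- **What disagreed or was unproven:** The rod's travel came out as about 161 mm from the fixed cameras and about 164 mm from the wrist camera, which is within calibration error. I did not measure the tooth's depth in the catch directly. As I lowered the bar, an upward force of about 9 N appeared with roughly 4 mm left to go, and it vanished on release. I did not move the loose tools; I saw no sign of contact with them but did not measure them again.

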